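# Clear the optical bench, bring the lens home and work the hooded pedal

## Task

The detector tube has been left standing on the optical bench, in the way of the lens carriage: lift it off and stand it upright on its foot on the floor of the storage tray, without dropping it, and let go of it. Then push the lens carriage along the bench fully home against its end stop, and lastly press the pedal under the clear hood right down to its stop, keep it there for about half a second and let it spring all the way back up. Leave the other things on the table where they stand.

Things in the scene. Friction and masses are not known exactly. Their poses are not given: they have to be found in the camera images.
- bench: Optical bench, a fixed flat grey metal slab 340 (x) x 90 (y) x 30 mm high lying on the table; origin at the centre of its underside. Its x axis runs along the bench, away from the robot; the end stop is a dark steel block (30 x 70 mm, top 65 mm above the table) centred at x = +115 mm.
- carriage (a joint): Lens carriage position along the bench's +x axis, in m: 0 nearest the robot, 0.19 fully home (against the end stop). Stays where it is left; it takes about 3 N to slide. The carriage is an aluminium slide 60 (x) x 80 (y) x 18 mm with an upright black square lens frame at its middle, its centre at x = -120 mm + joint value in the bench frame.
- lens_frame_top (a point): Middle of the top edge of the carriage's lens frame, 120 mm above the table. The frame is a plate 12 mm thick along the bench, 70 mm wide across it and 70 mm high, standing on the slide (whose top is 49 mm above the table); the upper 20 mm are solid across the whole width. Axes are those of the bench.
- head: Detector tube, about 0.35 kg: black tube 36 mm in diameter, 130 mm long, level on a grey foot 50 (x) x 90 (y) x 18 mm. Origin at the centre of the foot's underside; tube along y, centre line 55 mm above the origin, carried by two brackets 30 (x) x 10 (y) mm at y = +-32 mm: the middle 54 mm are clear for gripping. Starts standing across the bench top (30 mm high), ahead of the carriage.
- tray: Grey storage tray, fixed, 220 (x) x 150 (y) x 25 mm high, open on top, walls 5 mm, floor 5 mm thick. Origin at the centre of its underside. The half towards +x is taken by the lens box, the half towards -x (the robot's side) is free. The tray and the pedal switch may stand on either side of the bench.
- lens_box: Closed wooden lens box, 60 (x) x 110 (y) x 46 mm, in the far half of the tray; origin at the centre of its underside. Leave it alone.
- switch: Pedal switch, fixed: grey base 170 (x) x 120 (y) mm, origin at the centre of its underside, open front towards -x (the robot). Clear hood: roof x = -70 to +85 mm, y = +-64 mm, 180 to 185 mm above the table; clear side walls 120 mm apart inside, from x = -15 mm to the back. The pedal is reached only from the open front, slanting in under the roof with a tilted tool.
- pedal (a joint): Pedal angle in rad: 0 up (at rest, plate level), 0.22 down on its stop. Steel plate 110 (x) x 80 (y) x 6 mm, hinged at its far end (switch frame x = +50 mm, z = 45 mm), front edge at x = -60 mm, top face 48 mm above the table at rest. The spring takes 3 to 4 N at the pad to start moving, about 8 N at the stop, and lifts it again when released.
- pedal_pad (a point): Point to press: on top of the pedal plate near its front edge, on the centre line (switch frame x = -45 mm, 48 mm high at rest). It moves down about 21 mm to the stop. Axes are those of the pedal plate: at rest those of the switch.
- lens_holder: Bystander: round lens on a rod and round foot 56 mm in diameter, 90 mm high, loose; origin at the centre of its underside.
- slit_holder: Bystander: aluminium slit plate 55 mm wide on a rod and square foot 56 mm, 91 mm high, loose; origin at the centre of its underside.
- spacer: Bystander: aluminium spacer block 60 x 24 x 25 mm high, loose on the table close beside the bench; origin at the centre of its underside.
- lens_cell: Bystander: short black cylinder 44 mm in diameter, 30 mm high, loose on the table beside the bench; origin at the centre of its underside.
Things that resemble listed ones, but are neither listed nor needed, are in the scene too. What is shaped like the head but blue or turquoise is not meant.

How it is judged:
By the outcome, as a careful person would: the job done as asked, in the order asked, and still so for the second after the job is handed in, with the robot touching nothing.
It also fails if it takes over 61 s, if anything falls off the work surface, if the arm or the gripper's body presses on something with over 40 N, if the wrist force passes 120 N, or if a joint passes its speed limit or range.

## Robot

A 7-joint arm with a two-finger parallel gripper is mounted at the origin on the work surface. World frame = base frame: x ahead of the robot, y to its left, z up, the work surface at z = 0. Lengths are in m, angles in rad, forces in N, time in s.
With the tool pointing down it reaches from about 0.4 to 0.875 m from the base axis. Payload 19.3 kg.
Tool frame: the origin (TCP) lies on the centre line of the jaws, within the pads' length; the fingertips stand 25 mm ahead of it and the grasp point (between the pads) lies 6 mm ahead of it (tips_ahead is the distance from the TCP to the fingertips, in m); z points along the fingers, y is the direction in which the jaws open and shut (so a half turn about z gives the same grasp; the last joint's range is limited). The gripper opens to 85 mm and grips with 20 to 120 N. Pads are 22 mm wide; open, the fingers measure 114 mm over their backs; the gripper's body (76 mm by 85 mm) begins 54 mm behind the grasp point. The pads swing forward as they close: fully open they stand 13 mm farther back than shut.
Start: joints at [-1.287, 0.521, -0.036, 1.599, 0.021, 1.021, -0.113], TCP at [0.217, 0.586, 0.256] pointing down, gripper open.
Joint ranges: [-2.91, 2.91], [-0.3, 2.13], [-1.5, 1.42], [0.17, 2.43], [-1.26, 4.41], [0.16, 1.93], [-2.52, 2.52]. Speed limits (rad/s): [1.89, 1.89, 2.39, 2.39, 3.01, 3.01, 3.01].

## Interface

Orientations are given as [roll, pitch, yaw] about the fixed x, y, z axes, in that order (R = Rz(yaw) Ry(pitch) Rx(roll)).
In Python, from workcell import observe, grab_frame, job_done, outline_of, tips_ahead gives the robot as it stands. The module is installed in compiled form; this text tells all that it offers.
- The arm moves only by the tool move_arm, never from a script. Its argument "motion" is a list of rows, each a list of 2 entries, a list of its own where there are three numbers: the shift along the world's x, y, z in mm, then the turn, a rotation vector about the world's x, y, z in rad. A call has 1 to 12 rows; each row is the pose to reach, as a shift and turn from the pose commanded when the call began; what a row does not reach only later rows make up. A row lasts 1/8 s, in which the tool goes at most 62.5 mm and 10.7 degrees, less where a joint would pass 70% of its speed; a pose out of reach is approached as far as the arm can. A call with a gripper value outside its range is refused whole. "jaw" is the finger opening in mm, from 0 to 85.4, set as the call begins (left out, the last holds). The fingers move at their own pace and stop on an object; "grip_force" is the grip in N (left out, the last holds). Time passes only in rows, so rows that repeat a pose let the fingers close. It gives the time, the measured TCP pose, the force and the opening at its end, in the units of the state.
- observe(): the state, without advancing time (a new reading comes with each control period).
- grab_frame(name): name is "side" or "top" or "wrist"; returns a dict with "frame" (480x640x3 uint8, red, green, blue), "fx", "fy", "cx", "cy" (pixels), "dist" ([k1, k2, p1, p2, k3] as OpenCV has them; the pictures are not rectified), "T" (4x4, takes a point from camera to world coordinates); the wrist camera has in their place "mount" (4x4, takes a point from camera to tool coordinates, whose origin is the TCP and whose axes are the flange's). Camera axes: x right, y down, z forward; pixel columns grow to the right and rows downward; lengths in m; the calibration is good to about 2 mm. A picture is of the moment at which its call begins: read the wrist's pose just before it. There is no depth.
- job_done(): hands the job in, once; it reports no verdict.
Trained networks look in the newest picture that a camera, given by its name, has taken for a name from the list of things; names that differ only in an ending like _2 or _b are one class to them, and where a whole thing is asked for, a point or a joint stands for the part that bears it (a point fixed in the world has none). Each returns a list of dicts, best first, with "score" (0 to 1); they miss things now and then, are a little off and sometimes report something else, mostly with a low value. They report only what shows in the picture. A call takes as long as a camera call. They do not tell look-alikes from the thing itself.
- outline_of(label, camera): "pixels" (480x640 bool, what is visible of it) and "pixel" ([column, row] in pixels, amid what is visible of it).
The state is a dict: "clock": time; "qpos": joint angles; "qd": joint speeds; "joint_efforts": joint torques, N m; "position": TCP position; "tool_rot": TCP orientation; "force": force on the tool from outside, world axes, zero at the start; "moment": the same for the moment, N m; "grip_width": finger opening in m.
Only numpy, scipy, OpenCV 4.12 (cv2) and the standard library are available. Lean on these libraries where they do the work, as an engineer would, in place of code of your own. Each camera call takes 0.05 s, during which the arm holds its last target.

## Working session

There is one attempt and no reset: what is moved stays moved. The work goes in short steps, Python scripts to look and compute and a tool call to move; the robot and the scene stay as the last step left them, time stands still between calls to the robot, and variables do not carry over. Pictures are saved under pics/ and viewed, and the job is handed in when it is done.

Besides the shell and the picture viewer there is one more tool, called after "Call:" as name(argument=value, ...), one argument or row to a line, values as JSON. move_arm: Moves the arm, as the interface text tells. Its arguments: {"type":"object","properties":{"motion":{"type":"array"},"jaw":{"type":"number"},"grip_force":{"type":"number"}},"required":["motion"]}

```bash
mkdir -p pics; ls; cat > h.py <<'E'
import numpy as np,cv2
from workcell import *
def save(n,f): cv2.imwrite(f'pics/{n}.png',cv2.cvtColor(f['frame'],cv2.COLOR_RGB2BGR))
E
python3 - <<'E'
from h import *
import pickle
s=observe();print(s)
for n in('side','top','wrist'):
    f=grab_frame(n);save(n+'0',f);pickle.dump(f,open(n+'0.pkl','wb'))
    print(n,{k:v for k,v in f.items() if k!='frame'})
print(tips_ahead() if callable(tips_ahead) else tips_ahead)
E
```

```text
pics
{'clock': 0.0, 'qpos': array([-1.28719615,  0.52201559, -0.03631382,  1.60002944,  0.02125234,
        1.02114459, -0.11278496]), 'qd': array([-0.00109618,  0.00156043,  0.00110183, -0.00054646,  0.00038093,
       -0.00054088,  0.00109573]), 'joint_efforts': array([ 3.88182934e-04, -9.27107191e+01,  1.97978765e+00, -3.69913638e+01,
        1.77987374e-02,  8.39170563e-03,  7.54030822e-06]), 'position': array([0.21647998, 0.58595446, 0.25571724]), 'tool_rot': array([-3.14038952e+00,  1.40368450e-04,  2.78781360e+00]), 'force': array([-0.89147678,  0.06864448,  0.29394999]), 'moment': array([-0.02831565, -0.00596863, -0.02913503]), 'grip_width': 0.08564936613484622}
side {'fx': 438.6429483783563, 'fy': 438.6429483783563, 'cx': 312.2181775571998, 'cy': 238.64375985162746, 'dist': array([-0.01877061,  0.        ,  0.        ,  0.        ,  0.        ]), 'T': array([[ 0.98047595, -0.13605176,  0.14197478,  0.36079824],
       [-0.19657871, -0.6960556 ,  0.69055298, -0.69770497],
       [ 0.00487139, -0.7049798 , -0.70921065,  0.85507886],
       [ 0.        ,  0.        ,  0.       
[... 309 characters left out ...]
 0.00177352,  0.03880255],
       [-0.00253913, -0.16688902, -0.98597242,  1.16217377],
       [ 0.        ,  0.        ,  0.        ,  1.        ]])}
wrist {'fx': 344.33246656907596, 'fy': 344.33246656907596, 'cx': 315.88122420027554, 'cy': 235.67186284364496, 'dist': array([-0.06820603,  0.        ,  0.        ,  0.        ,  0.        ]), 'mount': array([[-2.19553275e-04, -9.50916074e-01, -3.09448819e-01,
         7.81542183e-02],
       [ 9.99999471e-01,  1.02126103e-04, -1.02332435e-03,
         4.03205052e-04],
       [ 1.00469838e-03, -3.09448881e-01,  9.50915549e-01,
        -1.16843318e-01],
       [ 0.00000000e+00,  0.00000000e+00,  0.00000000e+00,
         1.00000000e+00]])}
0.025
```

View pics/side0.png

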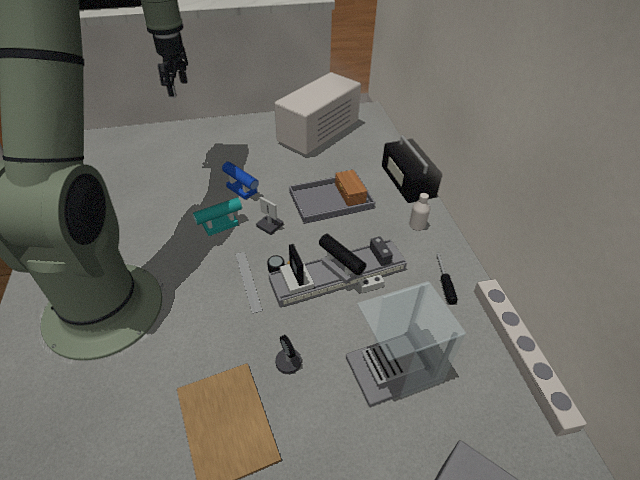

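View pics/top0.png

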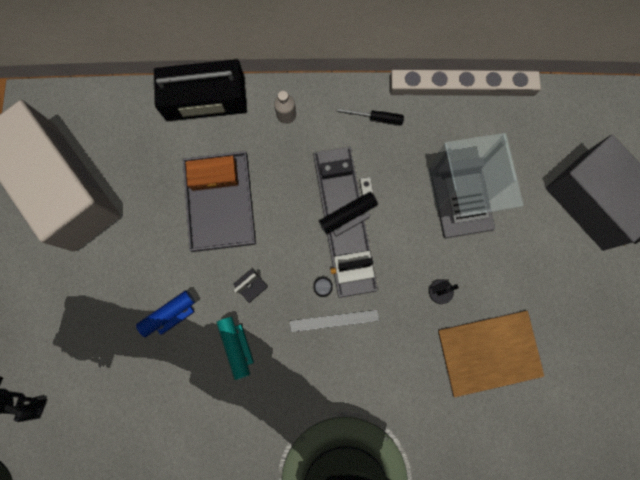

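View pics/wrist0.png

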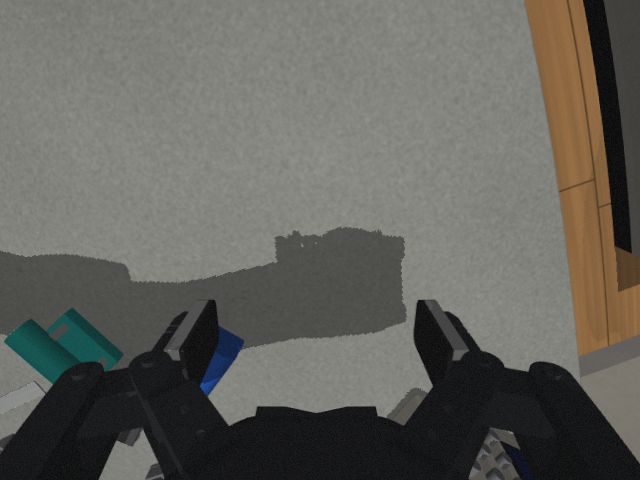

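The side and top views agree. The head (black tube) lies at top (348,213), askew on the bench. The carriage is at (354,268), the tray at (221,200) with its box at (211,172), and the hood and pedal at (470,185). Next I get the outlines.

```bash
cat >> h.py <<'E'
def ray(f,px,z):
    """pixel -> world at height z"""
    K=np.array([[f['fx'],0,f['cx']],[0,f['fy'],f['cy']],[0,0,1]])
    p=cv2.undistortPoints(np.array(px,float).reshape(-1,1,2),K,f['dist']).reshape(-1,2)
    d=np.c_[p,np.ones(len(p))]@f['T'][:3,:3].T;o=f['T'][:3,3]
    return o+d*((z-o[2])/d[:,2])[:,None]
def proj(f,P):
    K=np.array([[f['fx'],0,f['cx']],[0,f['fy'],f['cy']],[0,0,1]])
    Ti=np.linalg.inv(f['T']);r,_=cv2.Rodrigues(Ti[:3,:3])
    return cv2.projectPoints(np.array(P,float).reshape(-1,1,3),r,Ti[:3,3],K,f['dist'])[0].reshape(-1,2)
E
python3 - <<'E'
from h import *
import pickle
out={}
for c in('side','top'):
    for l in('bench','carriage','head','tray','lens_box','switch','pedal','spacer','lens_cell','lens_holder','slit_holder'):
        r=outline_of(l,c)
        out[c,l]=r
        for d in r[:3]:
            ys,xs=np.nonzero(d['pixels'])
            rect=cv2.boxPoints(cv2.minAreaRect(np.c_[xs,ys].astype(np.float32))).round().astype(int).tolist() if len(xs) else 0
            print(c,l,round(d['score'],2),np.round(d['pixel']),len(xs),rect)
pickle.dump(out,open('out.pkl','wb'))
print(observe()['clock'])
E
```

```text
side bench 0.71 [318. 271.] 3953 [[261, 252], [392, 214], [409, 270], [277, 308]]
side bench 0.57 [386. 368.] 1097 [[362, 350], [406, 336], [418, 372], [374, 386]]
side bench 0.52 [269. 219.] 584 [[256, 231], [260, 197], [286, 200], [282, 235]]
side carriage 0.88 [294. 276.] 952 [[271, 253], [294, 242], [315, 286], [291, 297]]
side head 0.81 [338. 260.] 1259 [[308, 252], [326, 230], [368, 265], [350, 287]]
side head 0.79 [239. 181.] 721 [[214, 178], [227, 159], [261, 182], [249, 201]]
side head 0.68 [216. 216.] 1084 [[192, 212], [238, 196], [247, 222], [200, 238]]
side tray 0.94 [320. 203.] 2130 [[288, 186], [366, 168], [376, 208], [297, 226]]
side lens_box 0.97 [350. 189.] 836 [[331, 175], [354, 164], [371, 198], [348, 209]]
side switch 0.58 [404. 345.] 9529 [[328, 314], [439, 270], [478, 367], [367, 411]]
side switch 0.54 [367. 283.] 295 [[358, 280], [382, 274], [385, 286], [361, 292]]
side pedal 0.61 [384. 366.] 987 [[363, 351], [404, 334], [418, 369], [377, 386]]
side pedal 0.26 [351. 188.] 871 [[330, 175], [352, 163], [371, 198], [349, 210]]
side spacer 0.59 [370. 283.] 329 [[35
[... 843 characters left out ...]
8, 150], [258, 245], [188, 253]]
top tray 0.57 [457. 213.] 331 [[441, 214], [452, 194], [487, 215], [476, 234]]
top lens_box 0.59 [212. 171.] 1447 [[184, 161], [235, 154], [239, 184], [189, 191]]
top switch 0.61 [472. 184.] 7270 [[420, 148], [504, 127], [527, 221], [443, 242]]
top switch 0.54 [352. 269.] 1060 [[328, 257], [370, 248], [376, 276], [334, 285]]
top spacer 0.5 [367. 184.] 145 [[360, 178], [371, 178], [371, 192], [360, 192]]
top lens_cell 0.51 [323. 285.] 287 [[310, 287], [323, 274], [336, 286], [322, 300]]
top lens_holder 0.56 [440. 291.] 534 [[424, 297], [435, 274], [458, 285], [446, 308]]
top slit_holder 0.62 [251. 287.] 668 [[230, 286], [251, 267], [268, 286], [247, 305]]
1.25
```

```bash
python3 - <<'E'
import cv2
a=cv2.imread('pics/top0.png')[130:310,170:540];cv2.imwrite('pics/topz.png',cv2.resize(a,None,fx=2.16,fy=2.16,interpolation=2))
a=cv2.imread('pics/side0.png')[160:410,240:480];cv2.imwrite('pics/sidez.png',cv2.resize(a,None,fx=2.4,fy=2.4,interpolation=2))
E
```

```text
(no output)
```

View pics/topz.png

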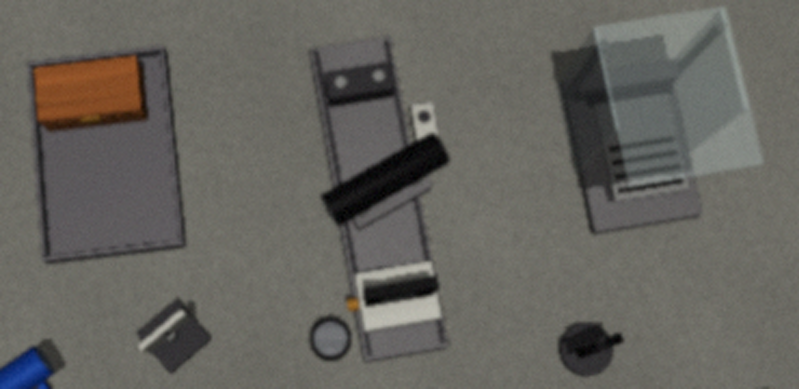

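View pics/sidez.png

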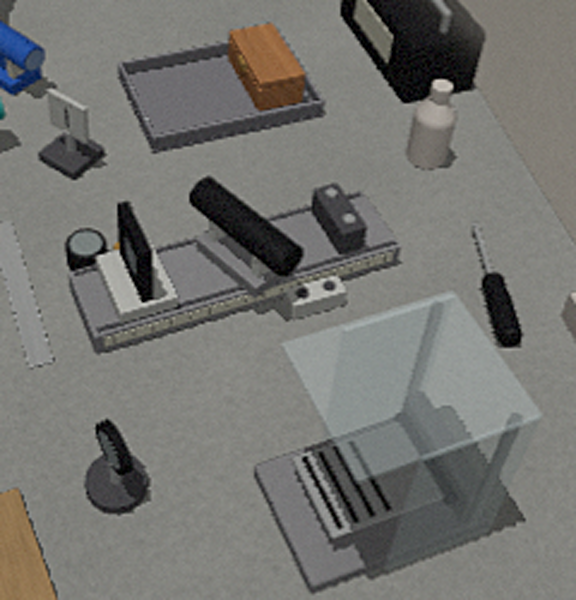

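```bash
cat > fit.py <<'E'
from h import *
import pickle
from scipy.optimize import least_squares
F={c:pickle.load(open(c+'0.pkl','rb')) for c in('side','top')}
Z={'top':lambda p:np.array(p)/2.16+[170,130],'side':lambda p:np.array(p)/2.4+[240,160]}
def fit(name,obs,x0):
    loc=np.array([o[0] for o in obs])/1000.
    def W(p):
        c,s=np.cos(p[2]),np.sin(p[2]);R=np.array([[c,-s],[s,c]])
        return np.c_[loc[:,:2]@R.T+p[:2],loc[:,2]]
    def res(p):
        w=W(p);return np.array([proj(F[o[1]],w[i])[0]-Z[o[1]](o[2]) for i,o in enumerate(obs)])
    r=least_squares(lambda p:res(p).ravel(),x0,loss='soft_l1')
    print(name,np.round(r.x*[1000,1000,180/np.pi],1),'\n',np.round(res(r.x),1).tolist());return r.x
P={}
b=[((170,45,30),'top',(311,49)),((170,-45,30),'top',(389,40)),((-170,-45,30),'top',(447,347)),((-170,45,30),'top',(366,361)),
((-170,45,30),'side',(70,290)),((-170,-45,30),'side',(98,340)),((170,-45,30),'side',(398,245)),((170,45,30),'side',(368,195))]
P['bench']=fit('bench',b,[.65,0,0])
h=[((0,65,55+30),'top',(333,208)),((0,-65,85),'top',(438,150)),((0,65,85),'side',(203,192)),((0,-65,85),'side',(290,257)),((-25,45,48),'top',(360,229)),((-25,-45,48),'top',(433,188))]
P['head']=fit('head',h,[.65,0,.5])
t=[((110,75,25),'top',(30,65)),((110,-75,25),'top',(165,48)),((-110,-75,25),'top',(186,245)),((-110,75,25),'top',(46,261)),
((-110,75,25),'side',(120,67)),((-110,-75,25),'side',(155,138)),((110,-75,25),'side',(322,100))]
P['tray']=fit('tray',t,[.65,.25,0])
s=[((-85,-60,12),'top',(700,213)),((-85,60,12),'top',(593,232)),((85,64,185),'top',(594,28)),((85,-64,185),'top',(723,8)),((-70,-64,185),'top',(763,162)),((-70,64,185),'top',(628,186)),
((-70,64,185),'side',(283,346)),((85,64,185),'side',(452,294)),((85,-64,185),'side',(541,412)),((-70,-64,185),'side',(370,473)),((-85,60,12),'side',(256,467)),((-85,-60,12),'side',(312,585)),
((-60,40,48),'side',(297,456)),((-60,-40,48),'side',(338,530)),((-60,40,48),'top',(613,196)),((-60,-40,48),'top',(688,188))]
P['switch']=fit('switch',s,[.65,-.25,0])
c=[((0,35,120),'side',(120,205)),((0,-35,120),'side',(143,240)),((0,35,120),'top',(364,282)),((0,-35,120),'top',(436,270)),((30,40,49),'top',(353,272)),((30,-40,49),'top',(432,262)),((-30,-40,49),'top',(440,318)),((-30,40,49),'top',(363,328))]
P['carriage']=fit('carr',c,[.5,0,0])
pickle.dump(P,open('P.pkl','wb'))
d=P['carriage'][:2]-P['bench'][:2];a=P['bench'][2];print('carr in bench',d@[np.cos(a),np.sin(a)],d@[-np.sin(a),np.cos(a)])
def g(p,l):
    c,s=np.cos(p[2]),np.sin(p[2]);return np.round(1000*np.r_[p[0]+c*l[0]-s*l[1],p[1]+s*l[0]+c*l[1]],0)
print('pad',g(P['switch'],(-.045,0)),'place',g(P['tray'],(-.055,0)))
E
python3 fit.py
```

```text
bench [570.4  -8.    9.8] 
 [[-0.6, -0.5], [1.4, -2.7], [2.6, -0.4], [0.1, 0.3], [-1.3, -7.1], [-1.5, -0.2], [1.8, 0.4], [-2.7, -2.5]]
head [573.9 -12.2  29. ] 
 [[-1.8, 1.1], [1.9, -0.9], [-0.9, -0.7], [-0.0, 2.7], [-0.8, -0.2], [0.5, -0.7]]
tray [617.8 281.7   7.2] 
 [[-0.8, -0.8], [0.3, -1.3], [0.5, -0.2], [-0.4, 0.9], [-1.8, -1.4], [-1.3, 0.9], [1.1, 0.8]]
switch [ 625.4 -279.2    9.6] 
 [[0.6, -0.0], [-0.3, -0.0], [-1.0, -1.4], [0.1, -2.0], [-0.2, -0.2], [0.0, -0.5], [-0.3, -1.7], [0.5, -2.7], [1.3, 0.0], [-4.4, 2.6], [-0.9, -0.4], [0.5, 1.1], [-2.0, -0.5], [-1.5, 2.4], [0.5, 1.6], [0.2, -0.7]]
carr [462.  -23.2   7.8] 
 [[1.5, -1.9], [1.2, 4.9], [0.1, 4.3], [0.4, 5.1], [0.1, -0.5], [-0.5, -1.0], [0.0, 0.0], [-0.6, 0.6]]
carr in bench -0.10943102124357983 0.003404906094913659
pad [ 581. -287.] place [563. 275.]
```

Call:
move_arm(
  motion=[
    [[30,-50,0],[0,0,-0.06]],
    [[60,-100,0],[0,0,-0.12]],
    [[90,-150,0],[0,0,-0.18]],
    [[120,-200,0],[0,0,-0.24]],
    [[150,-250,0],[0,0,-0.3]],
    [[180,-300,0],[0,0,-0.36]],
    [[210,-350,0],[0,0,-0.42]],
    [[240,-400,-5],[0,0,-0.48]],
    [[270,-450,-10],[0,0,-0.54]],
    [[300,-500,-15],[0,0,-0.6]],
    [[330,-550,-20],[0,0,-0.66]],
    [[357,-598,-26],[0,0,-0.71]],
  ],
  jaw=85,
  grip_force=50,
)

```text
clock: 2.75
position: [0.5745, -0.0135, 0.2303]
tool_rot: [3.141, 0.0, 2.076]
force: [0.5, 1.1, 0.4]
grip_width: 0.0848
```

```bash
cat >> h.py <<'E'
def wristT(f,s):
    from scipy.spatial.transform import Rotation as R
    T=np.eye(4);T[:3,:3]=R.from_euler('xyz',s['tool_rot']).as_matrix();T[:3,3]=s['position'];f['T']=T@f['mount'];return f
def st():
    s=observe();print(round(s['clock'],2),np.round(s['position']*1000,1),np.round(s['tool_rot'],3),'F',np.round(s['force'],1),'g',round(s['grip_width']*1000,1),'q',np.round(s['qpos'],2));return s
E
python3 - <<'E'
from h import *
import pickle
s=st();f=wristT(grab_frame('wrist'),s);save('w1',f);pickle.dump(f,open('w1.pkl','wb'))
for d in outline_of('head','wrist')[:2]:
    ys,xs=np.nonzero(d['pixels']);print(d['score'],d['pixel'],cv2.boxPoints(cv2.minAreaRect(np.c_[xs,ys].astype(np.float32))).round().tolist())
E
```

```text
2.75 [574.5 -13.5 230.3] [3.141 0.    2.076] F [0.5 1.1 0.4] g 84.8 q [-0.29  0.49  0.29  1.78 -0.17  0.9   0.58]
0.84 [318.8, 215.7] [[289.0, 141.0], [345.0, 141.0], [345.0, 307.0], [289.0, 307.0]]
0.68 [195.5, 68.2] [[156.0, 74.0], [185.0, 33.0], [234.0, 68.0], [206.0, 109.0]]
```

View pics/w1.png

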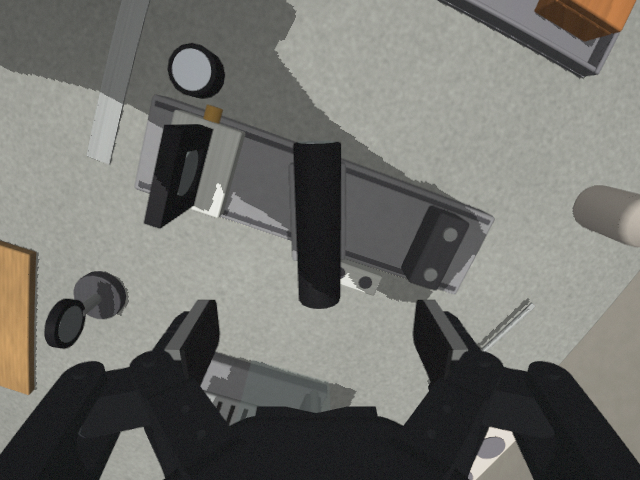

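```bash
python3 - <<'E'
from h import *
import pickle
f=pickle.load(open('w1.pkl','rb'))
w=ray(f,[(317,143),(319.5,297)],.085);print(w,w.mean(0),np.linalg.norm(w[0]-w[1]),np.degrees(np.arctan2(*(w[0]-w[1])[[1,0]]))-90)
w=ray(f,[(155,98),(493,215),(457,292),(137,187)],.03);print(w,w.mean(0))
for a,b in((0,1),(3,2)):
  d=w[b]-w[a];print(np.linalg.norm(d),np.degrees(np.arctan2(d[1],d[0])))
E
```

```text
[[ 0.54447579  0.04452135  0.085     ]
 [ 0.60792101 -0.06559417  0.085     ]] [ 0.5761984  -0.01053641  0.085     ] 0.1270854977294297 29.94924151560521
[[ 0.40207811  0.00823385  0.03      ]
 [ 0.72710456  0.06667583  0.03      ]
 [ 0.74522996 -0.01764328  0.03      ]
 [ 0.41594139 -0.07417544  0.03      ]] [ 0.57258851 -0.00422726  0.03      ]
0.3302387902386208 10.193252971878401
0.3341060413276692 9.741554308921522
```

Call:
move_arm(
  motion=[
    [[1,2,-40],[0,0,0.01]],
    [[1,2,-80],[0,0,0.01]],
    [[1,2,-115],[0,0,0.01]],
    [[1,2,-140],[0,0,0.01]],
    [[1,2,-140],[0,0,0.01]],
  ],
)

```text
clock: 3.48
position: [0.5737, -0.0096, 0.089]
tool_rot: [-3.139, -0.001, 2.088]
force: [-0.3, -0.4, -0.1]
grip_width: 0.085
```

Call:
move_arm(
  motion=[
    [[0,0,0],[0,0,0]],
    [[0,0,0],[0,0,0]],
    [[0,0,0],[0,0,0]],
    [[0,0,0],[0,0,0]],
    [[0,0,0],[0,0,0]],
    [[0,0,0],[0,0,0]],
  ],
  jaw=20,
  grip_force=50,
)

```text
clock: 4.22
position: [0.575, -0.0096, 0.0913]
tool_rot: [3.14, 0.0, 2.088]
force: [-3.4, 0.4, 9.9]
grip_width: 0.0349
```

Call:
move_arm(
  motion=[
    [[0,0,5],[0,0,0]],
    [[0,0,15],[0,0,0]],
    [[0,0,30],[0,0,0]],
    [[0,0,60],[0,0,0]],
    [[0,0,60],[0,0,0]],
  ],
)

```text
clock: 4.85
position: [0.5757, -0.0098, 0.1528]
tool_rot: [3.138, 0.002, 2.088]
force: [0.4, 1.2, -5.3]
grip_width: 0.0346
```

```bash
python3 - <<'E'
from h import *
import pickle
s=st();f=grab_frame('side');save('s2',f);cv2.imwrite('pics/s2z.png',cv2.resize(cv2.imread('pics/s2.png')[140:320,200:440],None,fx=3,fy=3,interpolation=2))
E
```

```text
4.85 [575.7  -9.8 152.8] [3.138e+00 2.000e-03 2.088e+00] F [ 0.4  1.2 -5.3] g 34.6 q [-0.27  0.59  0.26  1.84 -0.21  0.74  0.62]
```

View pics/s2z.png

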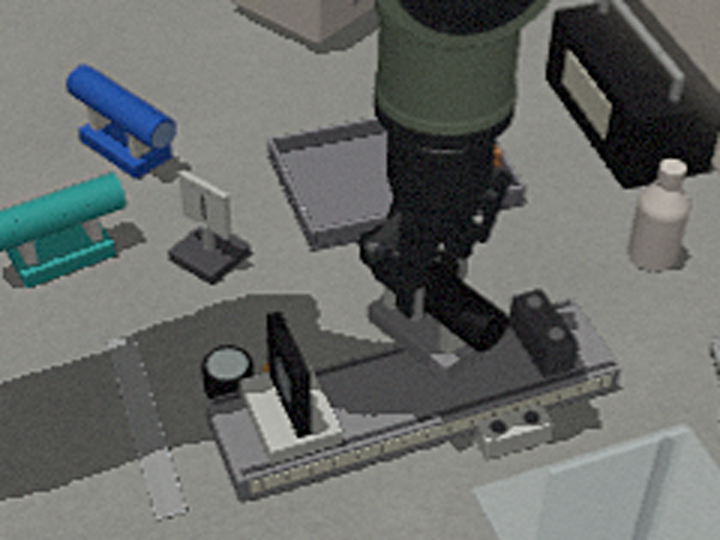

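Call:
move_arm(
  motion=[
    [[0,10,20],[0,0,0]],
    [[-1,35,30],[0,0,-0.04]],
    [[-2,70,30],[0,0,-0.1]],
    [[-3,110,30],[0,0,-0.16]],
    [[-5,150,30],[0,0,-0.22]],
    [[-6,190,25],[0,0,-0.28]],
    [[-7,230,15],[0,0,-0.33]],
    [[-8,260,5],[0,0,-0.37]],
    [[-9,280,-10],[0,0,-0.39]],
    [[-9,286,-25],[0,0,-0.39]],
    [[-9,286,-40],[0,0,-0.39]],
    [[-9,286,-40],[0,0,-0.39]],
  ],
)

```text
clock: 6.4
position: [0.5652, 0.2747, 0.1089]
tool_rot: [-3.139, 0.001, 1.697]
force: [1.0, -1.6, -5.0]
grip_width: 0.0346
```

```bash
python3 - <<'E'
from h import *
import pickle
s=st();f=grab_frame('side');save('s3',f);g=grab_frame('top');save('t3',g)
a=cv2.imread('pics/s3.png')[120:260,240:420];b=cv2.imread('pics/t3.png')[130:270,160:340]
cv2.imwrite('pics/p3.png',np.hstack([cv2.resize(a,None,fx=2.2,fy=2.2,interpolation=2),cv2.resize(b,None,fx=2.2,fy=2.2,interpolation=2)]))
E
```

```text
6.4 [565.2 274.7 108.9] [-3.139e+00  1.000e-03  1.697e+00] F [ 1.  -1.6 -5. ] g 34.6 q [-0.77  0.74  0.34  1.71 -0.33  0.75 -0.14]
```

View pics/p3.png

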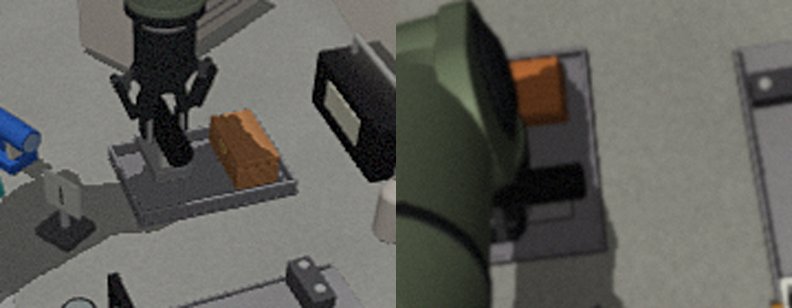

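Call:
move_arm(
  motion=[
    [[0,0,-20],[0,0,0]],
    [[0,0,-34],[0,0,0]],
    [[0,0,-40],[0,0,0]],
    [[0,0,-42],[0,0,0]],
    [[0,0,-42],[0,0,0]],
  ],
)

```text
clock: 7.12
position: [0.5657, 0.2763, 0.0684]
tool_rot: [3.141, -0.0, 1.698]
force: [-0.8, 0.1, -4.9]
grip_width: 0.0349
```

Call:
move_arm(
  motion=[
    [[0,0,-1],[0,0,0]],
    [[0,0,-2],[0,0,0]],
    [[0,0,-2],[0,0,0]],
  ],
)

```text
clock: 7.5
position: [0.5656, 0.2764, 0.0665]
tool_rot: [3.141, -0.0, 1.698]
force: [-0.1, 1.1, -1.4]
grip_width: 0.0346
```

Call:
move_arm(
  motion=[
    [[0,0,-0.5],[0,0,0]],
    [[0,0,-1],[0,0,0]],
    [[0,0,-1],[0,0,0]],
  ],
)

```text
clock: 7.88
position: [0.5656, 0.2765, 0.0664]
tool_rot: [3.141, -0.001, 1.698]
force: [-7.1, -1.8, 15.8]
grip_width: 0.0345
```

Call:
move_arm(
  motion=[
    [[0,0,0.5],[0,0,0]],
    [[0,0,0.5],[0,0,0]],
  ],
)

```text
clock: 8.12
position: [0.5657, 0.2764, 0.0665]
tool_rot: [3.141, -0.0, 1.698]
force: [-4.5, -0.2, 9.2]
grip_width: 0.0348
```

Call:
move_arm(
  motion=[
    [[0,0,0],[0,0,0]],
    [[0,0,0],[0,0,0]],
    [[0,0,0],[0,0,0]],
    [[0,0,0],[0,0,0]],
  ],
  jaw=65,
)

```text
clock: 8.62
position: [0.5656, 0.2762, 0.0657]
tool_rot: [-3.142, 0.0, 1.698]
force: [-0.4, -0.5, 0.9]
grip_width: 0.0649
```

Call:
move_arm(
  motion=[
    [[0,0,15],[0,0,0]],
    [[0,0,45],[0,0,0]],
    [[0,0,85],[0,0,0]],
    [[0,-40,125],[0,0,0]],
    [[0,-90,140],[0,0,0]],
  ],
)

```text
clock: 9.25
position: [0.5662, 0.1861, 0.209]
tool_rot: [3.138, -0.001, 1.699]
force: [0.2, 0.4, -0.3]
grip_width: 0.0649
```

```bash
python3 - <<'E'
from h import *
import pickle
s=st();f=wristT(grab_frame('wrist'),s);save('w4',f);f=grab_frame('side');save('s4',f)
a=cv2.imread('pics/s4.png')[120:260,240:420];b=cv2.imread('pics/w4.png')
cv2.imwrite('pics/p4.png',np.hstack([cv2.resize(a,(396,308),interpolation=2),cv2.resize(b,(400,308),interpolation=2)]))
E
```

```text
9.25 [566.2 186.1 209. ] [ 3.138e+00 -1.000e-03  1.699e+00] F [ 0.2  0.4 -0.3] g 64.9 q [-0.69  0.56  0.4   1.74 -0.27  0.89 -0.05]
```

View pics/p4.png

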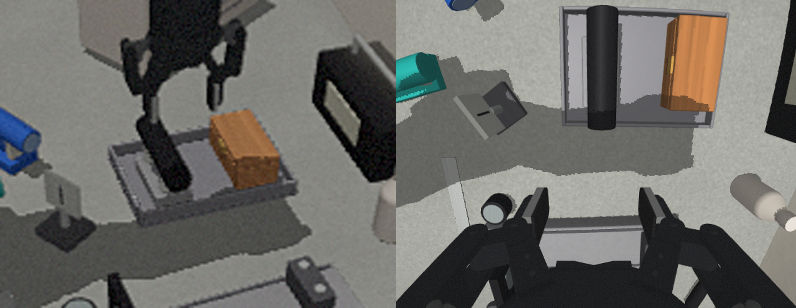

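The head stands on the tray floor, clear of the walls and the lens box. Next is the carriage: close the jaws and go behind the lens frame.

Call:
move_arm(
  motion=[
    [[-25,-37,0],[0,0,0.01]],
    [[-50,-73,0],[0,0,0.02]],
    [[-75,-110,0],[0,0,0.03]],
    [[-100,-147,0],[0,0,0.04]],
    [[-125,-184,0],[0,0,0.044]],
    [[-147,-218,0],[0,0,0.044]],
    [[-147,-218,-30],[0,0,0.044]],
    [[-147,-218,-60],[0,0,0.044]],
    [[-147,-218,-77],[0,0,0.044]],
    [[-147,-218,-77],[0,0,0.044]],
  ],
  jaw=0,
)

```text
clock: 10.6
position: [0.4183, -0.0319, 0.1286]
tool_rot: [-3.14, -0.0, 1.741]
force: [1.3, -1.2, -0.2]
grip_width: 0.0006
```

```bash
python3 - <<'E'
from h import *
import pickle
s=st();f=wristT(grab_frame('wrist'),s);save('w5',f);f=grab_frame('side');save('s5',f)
a=cv2.imread('pics/s5.png')[200:340,230:410];b=cv2.imread('pics/w5.png')
cv2.imwrite('pics/p5.png',np.hstack([cv2.resize(a,(396,308),interpolation=2),cv2.resize(b,(400,308),interpolation=2)]))
E
```

```text
10.6 [418.3 -31.9 128.6] [-3.14  -0.     1.741] F [ 1.3 -1.2 -0.2] g 0.6 q [-0.34  0.45  0.35  2.24 -0.32  0.49  0.43]
```

View pics/p5.png

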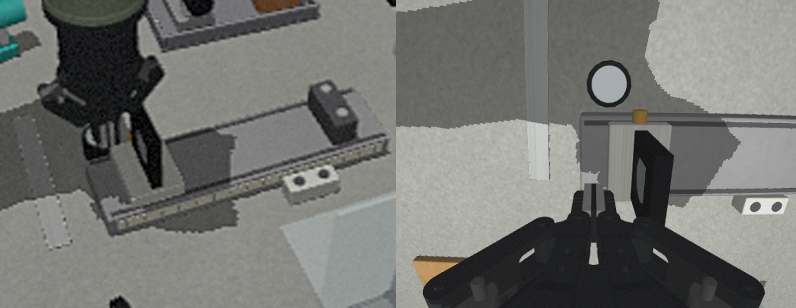

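Call:
move_arm(
  motion=[
    [[10,1.7,0],[0,0,0]],
    [[20,3.4,0],[0,0,0]],
    [[33,5.7,0],[0,0,0]],
    [[48,8.3,0],[0,0,0]],
    [[63,10.9,0],[0,0,0]],
    [[80,13.8,0],[0,0,0]],
    [[97,16.7,0],[0,0,0]],
    [[114,19.7,0],[0,0,0]],
    [[131,22.6,0],[0,0,0]],
    [[148,25.5,0],[0,0,0]],
    [[160,27.6,0],[0,0,0]],
    [[160,27.6,0],[0,0,0]],
  ],
)

```text
clock: 12.2
position: [0.5794, -0.0038, 0.1286]
tool_rot: [3.141, 0.0, 1.742]
force: [-0.3, -0.0, -0.6]
grip_width: -0.0003
```

```bash
python3 - <<'E'
from h import *
import pickle
s=st();f=wristT(grab_frame('wrist'),s);save('w6',f);f=grab_frame('side');save('s6',f)
a=cv2.imread('pics/s6.png')[200:340,230:410];b=cv2.imread('pics/w6.png')
cv2.imwrite('pics/p6.png',np.hstack([cv2.resize(a,(396,308),interpolation=2),cv2.resize(b,(400,308),interpolation=2)]))
E
```

```text
12.2 [579.4  -3.8 128.6] [3.141 0.    1.742] F [-0.3 -0.  -0.6] g -0.3 q [-0.34  0.65  0.35  1.84 -0.33  0.71  0.37]
```

View pics/p6.png

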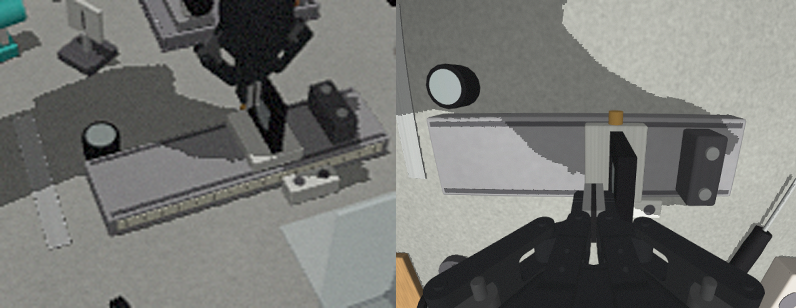

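Call:
move_arm(
  motion=[
    [[6,1,0],[0,0,0]],
    [[12,2.1,0],[0,0,0]],
    [[18,3.1,0],[0,0,0]],
    [[24,4.1,0],[0,0,0]],
    [[29,5,0],[0,0,0]],
    [[33,5.7,0],[0,0,0]],
    [[33,5.7,0],[0,0,0]],
  ],
)

```text
clock: 13.18
position: [0.612, 0.0018, 0.1288]
tool_rot: [3.141, -0.0, 1.742]
force: [0.6, 0.5, -0.8]
grip_width: 0.0002
```

```bash
python3 - <<'E'
from h import *
import pickle
s=st();f=wristT(grab_frame('wrist'),s);save('w7',f);f=grab_frame('side');save('s7',f)
a=cv2.imread('pics/s7.png')[200:340,230:410];b=cv2.imread('pics/w7.png')
cv2.imwrite('pics/p7.png',np.hstack([cv2.resize(a,(396,308),interpolation=2),cv2.resize(b,(400,308),interpolation=2)]))
E
```

```text
13.18 [612.    1.8 128.8] [ 3.141 -0.     1.742] F [ 0.6  0.5 -0.8] g 0.2 q [-0.34  0.69  0.36  1.75 -0.33  0.76  0.36]
```

View pics/p7.png

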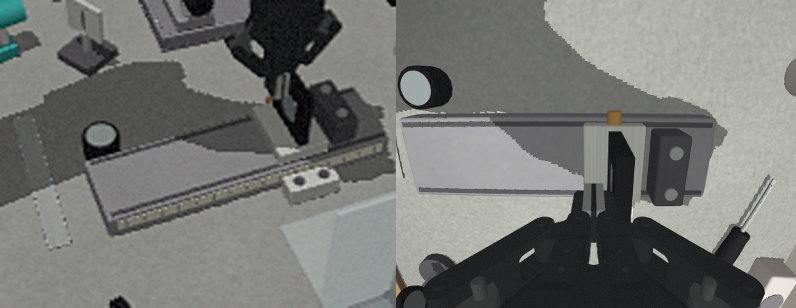

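Call:
move_arm(
  motion=[
    [[3,0.5,0],[0,0,0]],
    [[5,0.9,0],[0,0,0]],
    [[5,0.9,0],[0,0,0]],
  ],
)

```text
clock: 13.65
position: [0.6168, 0.0026, 0.1288]
tool_rot: [3.141, -0.0, 1.742]
force: [0.2, -0.4, -1.0]
grip_width: 0.0005
```

Call:
move_arm(
  motion=[
    [[2,0.3,0],[0,0,0]],
    [[4,0.7,0],[0,0,0]],
    [[4,0.7,0],[0,0,0]],
  ],
)

```text
clock: 14.02
position: [0.6207, 0.0032, 0.1288]
tool_rot: [3.141, 0.0, 1.742]
force: [-1.2, 0.7, 0.3]
grip_width: -0.0005
```

```bash
python3 - <<'E'
from h import *
import pickle
s=st();f=wristT(grab_frame('wrist'),s);save('w8',f)
cv2.imwrite('pics/p8.png',cv2.resize(f['frame'][150:350,300:600,::-1],None,fx=2.6,fy=2.6,interpolation=2))
E
```

```text
14.03 [620.7   3.2 128.8] [3.141 0.    1.742] F [-1.2  0.7  0.3] g -0.5 q [-0.34  0.7   0.36  1.73 -0.33  0.77  0.35]
```

View pics/p8.png

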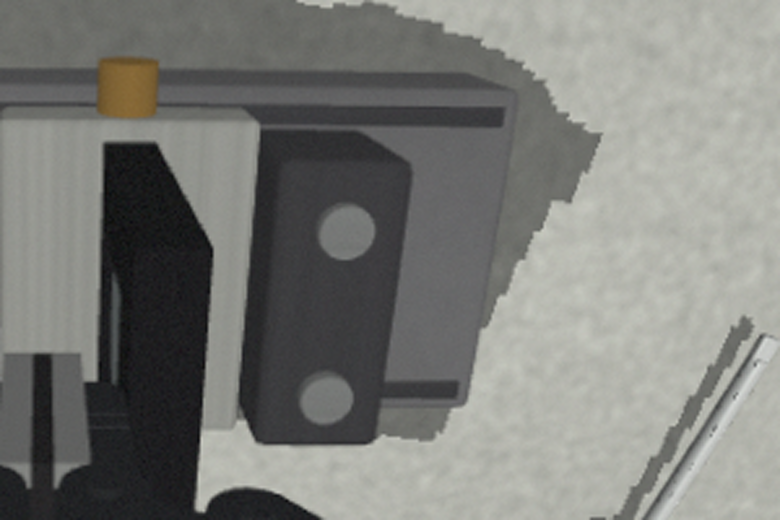

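Call:
move_arm(
  motion=[
    [[2,0.3,0],[0,0,0]],
    [[3,0.5,0],[0,0,0]],
    [[3,0.5,0],[0,0,0]],
  ],
)

```text
clock: 14.45
position: [0.6214, 0.0032, 0.1286]
tool_rot: [-3.137, -0.001, 1.741]
force: [-19.3, -1.1, 14.0]
grip_width: -0.0001
```

Call:
move_arm(
  motion=[
    [[1.5,0.3,0],[0,0,0]],
    [[3,0.5,0],[0,0,0]],
    [[3,0.5,0],[0,0,0]],
  ],
)

```text
clock: 14.82
position: [0.6219, 0.0033, 0.1284]
tool_rot: [-3.132, -0.002, 1.741]
force: [-39.1, -1.5, 27.3]
grip_width: -0.0003
```

Call:
move_arm(
  motion=[
    [[-6,-1,0],[0,0,0]],
    [[-16,-3,0],[0,0,0]],
    [[-30,-5,15],[0,0,0]],
    [[-45,-8,60],[0,0,0]],
    [[-60,-30,110],[0,0,0]],
    [[-80,-60,130],[0,0,0]],
  ],
)

```text
clock: 15.58
position: [0.5469, -0.0562, 0.2613]
tool_rot: [3.138, 0.0, 1.743]
force: [0.4, -0.8, 0.3]
grip_width: 0.0003
```

```bash
python3 - <<'E'
from h import *
import pickle
s=st();f=wristT(grab_frame('wrist'),s);save('w9',f);pickle.dump(f,open('w9.pkl','wb'))
g=grab_frame('top');save('t9',g);h=grab_frame('side');save('s9',h)
E
```

```text
15.57 [546.9 -56.2 261.3] [3.138 0.    1.743] F [ 0.4 -0.8  0.3] g 0.3 q [-0.34  0.43  0.45  1.82 -0.23  0.95  0.38]
```

View pics/w9.png

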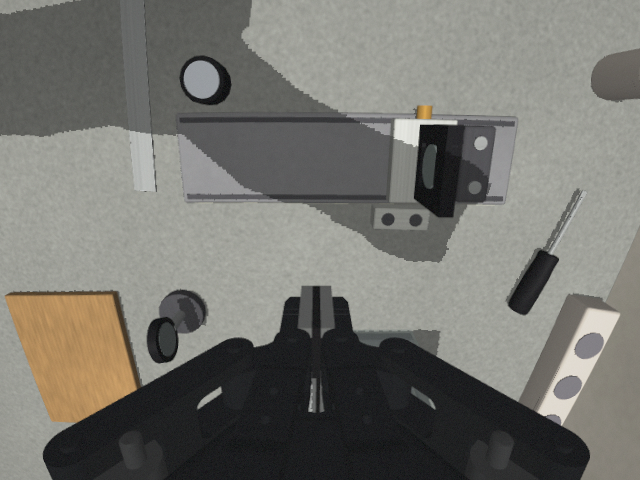

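View pics/s9.png

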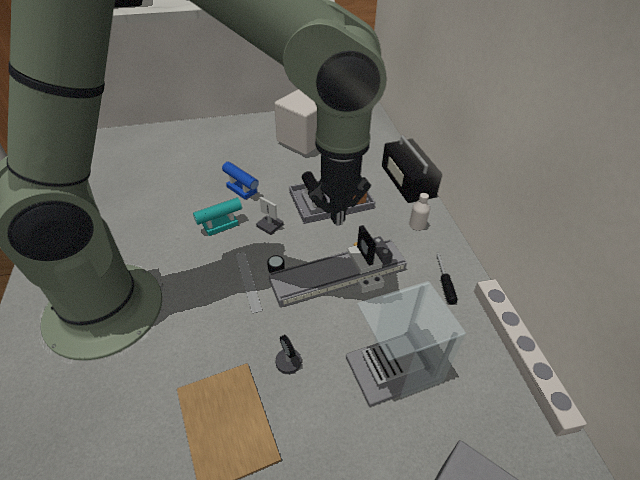

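Carriage is home: the wrist view shows the slide touching the stop at (455,125), and the push force rose to about 39 N. The spacer has not moved. Next I refine the pedal position and locate the lens holder.

```bash
python3 - <<'E'
from h import *
import pickle
F=pickle.load(open('top0.pkl','rb'));S=pickle.load(open('side0.pkl','rb'))
# lens holder foot centre: top zoom (586,350), side zoom (117,484)
print('lensholder',ray(F,[np.array((586,350))/2.16+[170,130]],.008),ray(S,[np.array((117,484))/2.4+[240,160]],.008))
P=pickle.load(open('P.pkl','rb'))['switch']
c,s=np.cos(P[2]),np.sin(P[2])
def L(x,y,z):return [P[0]+c*x-s*y,P[1]+s*x+c*y,z]
R=[[.085,.064,.185],[.085,-.064,.185],[-.07,-.064,.185],[-.07,.064,.185]]
Pl=[[-.06,.04,.048],[-.06,-.04,.048],[.05,-.04,.048],[.05,.04,.048]]
B=[[.085,.06,.0],[.085,-.06,0],[-.085,-.06,0],[-.085,.06,0]]
ims=[]
for f,n,(y0,y1,x0,x1) in((F,'top0',(120,250,420,540)),(S,'side0',(270,410,335,475))):
    im=cv2.imread(f'pics/{n}.png')[y0:y1,x0:x1];k=4 if n=='top0' else 3.4;k=3.3
    im=cv2.resize(im,None,fx=k,fy=k,interpolation=2)
    for poly,col in((R,(255,0,0)),(Pl,(0,0,255)),(B,(0,255,0))):
        p=((proj(f,[L(*q) for q in poly])-[x0,y0]+.5)*k).astype(int);cv2.polylines(im,[p],True,col,1)
    p=((proj(f,[L(-.045,0,.048)])-[x0,y0]+.5)*k).astype(int)[0];cv2.circle(im,tuple(map(int,p)),4,(0,255,255),1)
    ims.append(im)
h=min(i.shape[0] for i in ims);cv2.imwrite('pics/sw.png',np.hstack([i[:h,:398] for i in ims]))
E
```

```text
lensholder [[ 0.40697801 -0.22328699  0.008     ]] [[ 0.40860903 -0.22579472  0.008     ]]
```

View pics/sw.png

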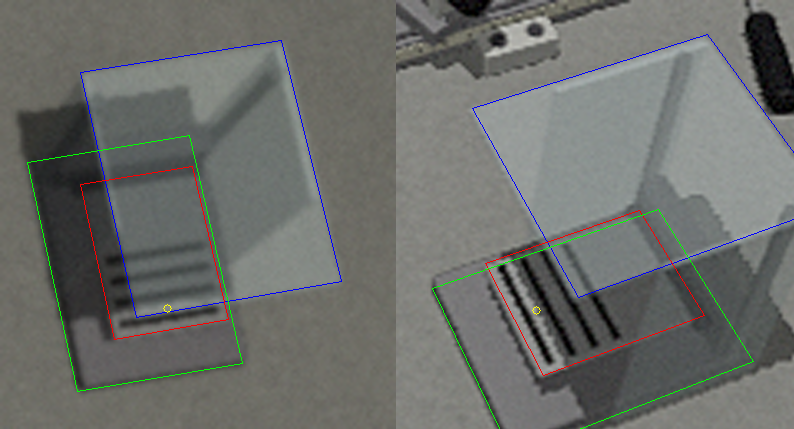

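Call:
move_arm(
  motion=[
    [[-7,-28,0],[0.015,-0.09,0]],
    [[-15,-55,0],[0.031,-0.18,0]],
    [[-22,-83,0],[0.046,-0.27,0]],
    [[-30,-110,0],[0.062,-0.36,0]],
    [[-37,-138,0],[0.077,-0.45,0]],
    [[-45,-165,0],[0.092,-0.54,0]],
    [[-52,-193,0],[0.108,-0.63,0]],
    [[-60,-220,0],[0.123,-0.72,0]],
    [[-67,-248,0],[0.139,-0.82,0]],
    [[-67,-248,0],[0.154,-0.907,0]],
    [[-67,-248,0],[0.154,-0.907,0]],
  ],
)

```text
clock: 17.1
position: [0.4853, -0.278, 0.2327]
tool_rot: [2.4, -0.025, 1.761]
force: [0.4, 0.6, -0.5]
grip_width: -0.0002
```

```bash
python3 - <<'E'
from h import *
from scipy.spatial.transform import Rotation as R
s=st();print(R.from_euler('xyz',s['tool_rot']).as_matrix().round(3))
h=grab_frame('side');save('s10',h)
E
```

```text
17.1 [ 485.3 -278.   232.7] [ 2.4   -0.025  1.761] F [ 0.4  0.6 -0.5] g -0.2 q [ 1.19  0.44 -0.61  2.16 -1.22  0.34  1.99]
[[-0.189  0.727  0.66 ]
 [ 0.982  0.123  0.146]
 [ 0.025  0.675 -0.737]]
```

View pics/s10.png

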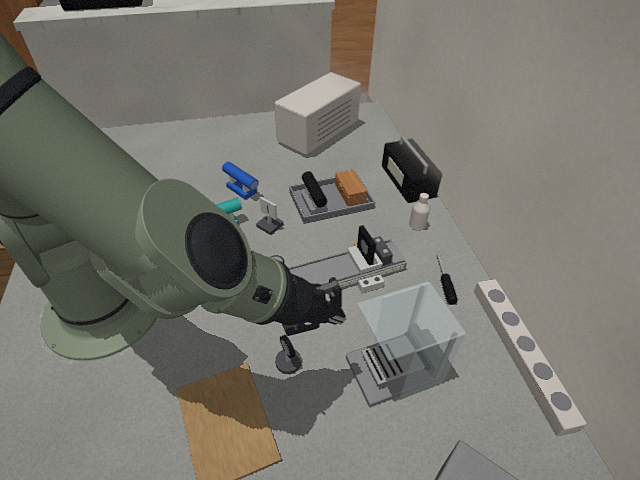

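Call:
move_arm(
  motion=[
    [[0,0,0],[0,0,0]],
    [[0,0,0],[0,0,0]],
    [[0,0,0],[0,0,0]],
  ],
)

```text
clock: 17.52
position: [0.486, -0.2769, 0.2335]
tool_rot: [2.402, -0.023, 1.764]
force: [0.2, 0.3, -0.2]
grip_width: 0.0001
```

```bash
cat > tgt.py <<'E'
from h import *
import sys
from scipy.spatial.transform import Rotation as R
def goal(psi,th,back=0,press=0,cx=-.049):
    P=np.array([.6254,-.2792]);a=np.radians(9.6)
    c=np.array([P[0]+np.cos(a)*cx,P[1]+np.sin(a)*cx,.048-press])
    ct,s_,cp,sp=np.cos(th),np.sin(th),np.cos(psi),np.sin(psi)
    y=np.array([ct*cp,ct*sp,s_]);z=np.array([s_*cp,s_*sp,-ct]);x=np.cross(y,z)
    return c+.0145*y-.025*z-back*z,np.c_[x,y,z]
def delta(psi,th,**k):
    s=st();p,M=goal(psi,th,**k);R0=R.from_euler('xyz',s['tool_rot'])
    print('axis',R0.as_matrix()[:,2].round(3),'shift',np.round((p-s['position'])*1000,1),'rv',np.round((R.from_matrix(M)*R0.inv()).as_rotvec(),3),'goal',np.round(p*1000))
if __name__=='__main__':
    for ps,th in((-8,.87),(-15,.87),(-15,.8)):delta(np.radians(ps),th,back=.11)
E
python3 tgt.py
```

```text
17.52 [ 486.  -276.9  233.5] [ 2.402 -0.023  1.764] F [ 0.2  0.3 -0.2] g 0.1 q [ 1.18  0.44 -0.6   2.16 -1.22  0.34  1.99]
axis [ 0.658  0.146 -0.738] shift [ -1.8   2.6 -87.4] rv [-0.02  -0.131 -0.333] goal [ 484. -274.  146.]
17.52 [ 486.  -276.9  233.5] [ 2.402 -0.023  1.764] F [ 0.2  0.3 -0.2] g 0.1 q [ 1.18  0.44 -0.6   2.16 -1.22  0.34  1.99]
axis [ 0.658  0.146 -0.738] shift [  0.5  13.8 -87.4] rv [-0.028 -0.13  -0.455] goal [ 486. -263.  146.]
17.52 [ 486.  -276.9  233.5] [ 2.402 -0.023  1.764] F [ 0.2  0.3 -0.2] g 0.1 q [ 1.18  0.44 -0.6   2.16 -1.22  0.34  1.99]
axis [ 0.658  0.146 -0.738] shift [  7.3  12.  -81. ] rv [-0.026 -0.06  -0.455] goal [ 493. -265.  152.]
```

Call:
move_arm(
  motion=[
    [[0,0,0],[-0.003,-0.022,-0.056]],
    [[0,0,0],[-0.007,-0.044,-0.111]],
    [[0,0,0],[-0.01,-0.065,-0.167]],
    [[0,0,0],[-0.013,-0.087,-0.222]],
    [[0,0,0],[-0.017,-0.11,-0.28]],
    [[0,0,0],[-0.02,-0.131,-0.333]],
    [[-2,3,-30],[-0.02,-0.131,-0.333]],
    [[-2,3,-60],[-0.02,-0.131,-0.333]],
    [[-2,3,-87],[-0.02,-0.131,-0.333]],
    [[-2,3,-87],[-0.02,-0.131,-0.333]],
  ],
)

```text
clock: 18.77
position: [0.4679, -0.3468, 0.2657]
tool_rot: [2.341, -0.049, 1.48]
force: [0.6, -0.0, -0.3]
grip_width: -0.0004
```

```bash
python3 tgt.py; python3 -c "
from h import *
h=grab_frame('side');save('s11',h)"
```

```text
18.77 [ 467.9 -346.8  265.7] [ 2.341 -0.049  1.48 ] F [ 0.6 -0.  -0.3] g -0.4 q [ 1.5   0.46 -0.89  2.16 -1.26  0.16  1.88]
axis [ 0.718 -0.032 -0.695] shift [  16.3   72.5 -119.6] rv [-0.056 -0.063 -0.05 ] goal [ 484. -274.  146.]
18.77 [ 467.9 -346.8  265.7] [ 2.341 -0.049  1.48 ] F [ 0.6 -0.  -0.3] g -0.4 q [ 1.5   0.46 -0.89  2.16 -1.26  0.16  1.88]
axis [ 0.718 -0.032 -0.695] shift [  18.6   83.7 -119.6] rv [-0.06  -0.06  -0.172] goal [ 486. -263.  146.]
18.77 [ 467.9 -346.8  265.7] [ 2.341 -0.049  1.48 ] F [ 0.6 -0.  -0.3] g -0.4 q [ 1.5   0.46 -0.89  2.16 -1.26  0.16  1.88]
axis [ 0.718 -0.032 -0.695] shift [  25.4   81.9 -113.2] rv [-0.048  0.009 -0.17 ] goal [ 493. -265.  152.]
```

View pics/s11.png

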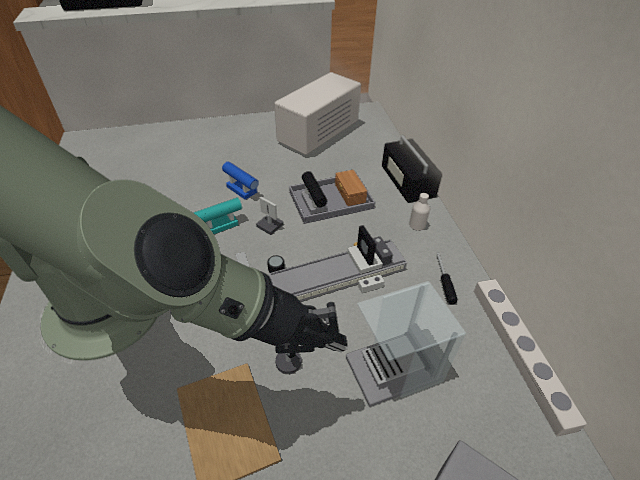

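The arm's local solver is at its q5/q6 limits. I will fit a kinematic model from the logged samples to plan a good posture.

```bash
cat > kin.py <<'E'
from h import *
import itertools,pickle
from scipy.spatial.transform import Rotation as R
from scipy.optimize import least_squares
s=observe()
D=[([216.48,585.954,255.717],[-3.14038952e+00,1.40368450e-04,2.78781360e+00],[-1.28719615,0.52201559,-0.03631382,1.60002944,0.02125234,1.02114459,-0.11278496]),
([574.5,-13.5,230.3],[3.141,0,2.076],[-0.29,.49,.29,1.78,-.17,.9,.58]),
([575.7,-9.8,152.8],[3.138,.002,2.088],[-.27,.59,.26,1.84,-.21,.74,.62]),
([565.2,274.7,108.9],[-3.139,.001,1.697],[-.77,.74,.34,1.71,-.33,.75,-.14]),
([566.2,186.1,209],[3.138,-.001,1.699],[-.69,.56,.4,1.74,-.27,.89,-.05]),
([418.3,-31.9,128.6],[-3.14,0,1.741],[-.34,.45,.35,2.24,-.32,.49,.43]),
([579.4,-3.8,128.6],[3.141,0,1.742],[-.34,.65,.35,1.84,-.33,.71,.37]),
([612,1.8,128.8],[3.141,0,1.742],[-.34,.69,.36,1.75,-.33,.76,.36]),
([546.9,-56.2,261.3],[3.138,0,1.743],[-.34,.43,.45,1.82,-.23,.95,.38]),
([485.3,-278,232.7],[2.4,-.025,1.761],[1.19,.44,-.61,2.16,-1.22,.34,1.99]),
([486.,-276.9,233.5],[2.402,-.023,1.764],[1.18,.44,-.6,2.16,-1.22,.34,1.99]),
(s['position']*1000,s['tool_rot'],s['qpos'])]
pos=np.array([d[0] for d in D])/1000;rot=R.from_euler('xyz',[d[1] for d in D]);Q=np.array([d[2] for d in D],float)
def rots(Q,sg,o):
    r=R.from_euler('z',sg[0]*Q[:,0]+o[0]);out=[r]
    for i,a in enumerate('yzyzyz',1):
        r=r*R.from_euler(a,sg[i]*Q[:,i]+o[i]);out.append(r)
    return out
def ori(o,sg):return (rots(Q,sg,o)[-1].inv()*rot).as_rotvec().ravel()
if __name__=='__main__':
    res=[]
    for sg in itertools.product((1,-1),repeat=7):
        if sg[1]<0 : continue
        for o7 in (0,1.57,3.14,-1.57):
            r=least_squares(lambda v:ori(np.r_[v[0],0,0,0,0,0,v[1]],sg),[0,o7]);res.append((r.cost,sg,r.x))
    res.sort(key=lambda t:t[0])
    for t in res[:6]:print(round(t[0],4),t[1],t[2].round(3))
E
python3 kin.py
```

```text
0.0002 (-1, 1, -1, 1, -1, 1, -1) [-0.002  1.569]
0.0002 (-1, 1, -1, 1, -1, 1, -1) [-0.002  1.569]
0.0002 (-1, 1, -1, 1, -1, 1, -1) [-0.002  1.569]
0.0002 (-1, 1, -1, 1, -1, 1, -1) [-0.002  1.569]
0.716 (-1, 1, 1, 1, 1, 1, -1) [ 2.955 -0.822]
0.716 (-1, 1, 1, 1, 1, 1, -1) [-3.329 -0.822]
```

```bash
cat > ik.py <<'E'
from kin import *
SG=(-1,1,-1,1,-1,1,-1);O=np.array([0,0,0,0,0,0,np.pi/2])
rr=rots(Q,SG,O);N=len(Q)
A=np.zeros((3*N+24,24));b=np.zeros(3*N+24)
for i in range(8):
    M=np.tile(np.eye(3),(N,1,1)) if i==0 else rr[i-1].as_matrix()
    for n in range(N):A[3*n:3*n+3,3*i:3*i+3]=M[n]
b[:3*N]=pos.ravel();A[3*N:]=np.eye(24)*.01
T=np.linalg.lstsq(A,b,rcond=None)[0].reshape(8,3)
LO=np.array([-2.91,-.3,-1.5,.17,-1.26,.16,-2.52]);HI=np.array([2.91,2.13,1.42,2.43,4.41,1.93,2.52])
def fk(q):
    r=rots(np.array(q)[None],SG,O);p=T[0].copy()
    for i in range(7):p=p+r[i].as_matrix()[0]@T[i+1]
    return p,r[-1].as_matrix()[0]
def ik(p,M,q0,reg=.01,qref=None):
    qref=q0 if qref is None else qref
    f=lambda q:np.r_[(fk(q)[0]-p)*10,(R.from_matrix(fk(q)[1].T@M)).as_rotvec(),reg*(q-qref)]
    r=least_squares(f,np.clip(q0,LO+.01,HI-.01),bounds=(LO,HI));return r.x,np.linalg.norm(f(r.x)[:6])
if __name__=='__main__':
    print(T.round(3));print('res mm',((A@T.ravel()-b)[:3*N].reshape(N,3)*1000).round(1).tolist())
    from tgt import goal
    rng=np.random.default_rng(0)
    q0=np.array([.4,.5,0,2.0,0,.4,.5])
    for psi in(10,0,-8,-16,-24):
      for th in(.7,.8,.9):
        for flip in (0,):
          best=[]
          for k in range(12):
            qs=q0+rng.normal(0,.5,7)*(k>0)
            q1,e1=ik(*goal(np.radians(psi),th,back=.11),qs,.002,q0)
            q2,e2=ik(*goal(np.radians(psi),th,press=.021),q1,.002,q1)
            mg=min(np.minimum(q1-LO,HI-q1).min(),np.minimum(q2-LO,HI-q2).min())
            if e1<.03 and e2<.03:best.append((mg,q1,q2))
          if best:
            best.sort(key=lambda t:-t[0]);m,q1,q2=best[0];print(psi,th,len(best),round(m,2),q1.round(2),q2.round(2))
          else:print(psi,th,'none')
E
python3 ik.py
```

```text
[[-0.001  0.     0.149]
 [ 0.004 -0.011  0.149]
 [-0.009 -0.011  0.267]
 [ 0.012 -0.019  0.267]
 [ 0.002 -0.019  0.215]
 [ 0.     0.003  0.215]
 [ 0.013  0.003  0.137]
 [-0.005 -0.001  0.137]]
res mm [[-0.4, 0.5, 1.2], [0.5, 0.2, -2.1], [-1.4, -1.0, -1.1], [-0.7, -0.4, -0.3], [1.4, -1.1, 3.0], [0.5, -0.2, 1.2], [0.2, 1.5, -1.6], [1.4, -1.2, 0.9], [-1.9, 1.6, -1.0], [1.3, -0.3, 1.1], [0.6, -1.2, -1.3], [-1.4, 1.5, -0.1]]
10 0.7 2 0.0 [ 1.44  0.76 -1.07  2.11  1.06  0.16 -0.15] [ 1.37  1.19 -1.22  2.03  1.86  0.49 -0.74]
10 0.8 none
10 0.9 none
0 0.7 4 0.2 [ 1.49  0.88 -1.3   2.2   1.8   0.46 -1.03] [ 1.33  1.18 -1.22  2.08  2.09  0.62 -1.13]
0 0.8 1 0.0 [ 1.61  1.15 -1.5   2.27  1.98  0.67 -1.02] [ 1.43  1.38 -1.38  2.12  2.21  0.76 -1.05]
0 0.9 1 0.0 [ 1.66  1.25 -1.5   2.33  2.2   0.68 -1.11] [ 1.48  1.46 -1.39  2.16  2.38  0.76 -1.1 ]
-8 0.7 4 0.13 [ 1.46  0.93 -1.37  2.25  1.93  0.66 -1.29] [ 1.29  1.2  -1.24  2.11  2.17  0.77 -1.33]
-8 0.8 3 0.0 [ 1.54  1.14 -1.5   2.32  2.12  0.83 -1.32] [ 1.37  1.36 -1.35  2.16  2.32  0.88 -1.3 ]
-8 0.9 4 0.0 [ 1.57  1.24 -1.5   2.39  2.32  0.89 -1.39] [ 1.41  1.44 -1.36  2.2   2.5   0.91 -1.35]
-16 0.7 7 0.15 [ 1.37  0.9  -1.35  2.28  1.99  0.78 -1.54] [ 1.23  1.16 -1.2   2.13  2.22  0.86 -1.55]
-16 0.8 8 0.01 [ 1.44  1.12 -1.49  2.36  2.17  1.01 -1.54] [ 1.31  1.33 -1.32  2.18  2.37  1.01 -1.51]
-16 0.9 5 0.0 [ 1.46  1.23 -1.5   2.43  2.35  1.11 -1.59] [ 1.34  1.42 -1.34  2.22  2.54  1.07 -1.54]
-24 0.7 9 0.14 [ 1.24  0.82 -1.26  2.29  2.01  0.84 -1.79] [ 1.12  1.09 -1.11  2.14  2.23  0.91 -1.79]
-24 0.8 9 0.06 [ 1.3   1.02 -1.4   2.37  2.18  1.09 -1.81] [ 1.2   1.24 -1.23  2.19  2.39  1.09 -1.77]
-24 0.9 none
```

```bash
cat > search.py <<'E'
from ik import *
from tgt import goal
rng=np.random.default_rng(1)
for spin in(0,):
  for psi in(10,0,-10,-20):
    for th in(.75,.85,.95):
      S=R.from_euler('z',spin).as_matrix();best=[]
      for k in range(40):
        qs=LO+(HI-LO)*rng.random(7);qs[5]=rng.uniform(.3,1.2);qs[3]=rng.uniform(1.5,2.3);qs[1]=rng.uniform(.2,1.4)
        p,M=goal(np.radians(psi),th,back=.08);q1,e1=ik(p,M@S,qs,.005,(LO+HI)/2)
        if e1>.05:continue
        q1,e1=ik(p,M@S,q1,.0005)
        p,M=goal(np.radians(psi),th,press=.021);q2,e2=ik(p,M@S,q1,.0005,q1)
        mg=min(np.minimum(q1-LO,HI-q1).min(),np.minimum(q2-LO,HI-q2).min())
        if e1<.01 and e2<.01:best.append((mg,q1,q2))
      best.sort(key=lambda t:-t[0]);print(spin,psi,th,len(best))
      sh=[]
      for m,q1,q2 in best:
        if all(np.abs(q1-x).max()>.5 for x in sh) and len(sh)<3:
          sh.append(q1);print('   ',round(m,2),q1.round(2),q2.round(2))
E
time python3 search.py
```

```text
0 10 0.75 13
    0.07 [-0.02  0.97  0.99  2.21  4.3   1.29  2.43] [-0.03  1.12  0.87  2.13  4.12  1.26  2.45]
    0.07 [ 1.46  0.9  -1.15  2.13  1.72  0.23 -0.74] [ 1.38  1.18 -1.19  2.05  2.    0.43 -0.87]
0 10 0.85 26
    0.14 [ 1.61  1.15 -1.36  2.17  1.9   0.41 -0.73] [ 1.48  1.36 -1.33  2.08  2.1   0.53 -0.79]
    0.0 [-0.1   1.46  1.36  2.26  4.04  1.93  2.29] [-0.16  1.54  1.22  2.16  3.87  1.79  2.22]
0 10 0.95 24
    0.04 [ 1.7   1.34 -1.46  2.21  2.01  0.48 -0.69] [ 1.56  1.52 -1.42  2.1   2.18  0.57 -0.72]
    0.0 [-0.03  1.4   1.22  2.28  3.99  1.93  2.42] [-0.1   1.47  1.09  2.17  3.82  1.79  2.36]
0 0 0.75 32
    0.14 [-0.12  0.97  1.01  2.29  4.15  1.21  2.35] [-0.11  1.13  0.89  2.18  3.98  1.2   2.35]
    0.13 [ 1.5   1.07 -1.37  2.21  1.98  0.59 -1.08] [ 1.38  1.27 -1.29  2.1   2.16  0.68 -1.12]
0 0 0.85 31
    0.01 [ 1.59  1.27 -1.49  2.26  2.13  0.73 -1.05] [ 1.46  1.44 -1.4   2.14  2.29  0.77 -1.06]
    0.01 [-0.19  1.54  1.41  2.34  3.9   1.9   2.09] [-0.25  1.61  1.27  2.22  3.73  1.74  2.02]
0 0 0.95 27
    0.01 [ 1.64  1.38 -1.49  2.31  2.31  0.74 -1.1 ] [ 1.
[... 434 characters left out ...]
7  3.68  1.52  1.98]
    0.01 [ 1.49  1.27 -1.49  2.33  2.26  0.95 -1.37] [ 1.39  1.42 -1.38  2.19  2.41  0.96 -1.34]
0 -10 0.95 22
    0.0 [ 1.53  1.38 -1.5   2.38  2.45  1.01 -1.39] [ 1.43  1.52 -1.39  2.22  2.58  0.99 -1.35]
0 -20 0.75 30
    0.14 [ 1.32  1.04 -1.36  2.29  2.15  0.96 -1.67] [ 1.22  1.22 -1.23  2.16  2.31  0.98 -1.65]
    0.05 [-0.29  0.89  0.94  2.38  3.83  0.89  2.21] [-0.23  1.09  0.83  2.25  3.7   0.94  2.2 ]
0 -20 0.85 14
    0.06 [ 1.36  1.21 -1.44  2.36  2.31  1.15 -1.66] [ 1.28  1.36 -1.32  2.21  2.46  1.12 -1.62]
0 -20 0.95 19
    0.01 [ 1.38  1.36 -1.47  2.42  2.48  1.28 -1.63] [ 1.32  1.48 -1.35  2.25  2.62  1.2  -1.58]
real	6m45.691s
user	6m43.080s
sys	0m0.231s
```

```bash
cat > sim.py <<'E'
from ik import *
import pickle
VL=np.array([1.89,1.89,2.39,2.39,3.01,3.01,3.01])*.7/8
def jac(q):
    J=np.zeros((6,7));p,M=fk(q);h=1e-5
    for i in range(7):
        d=q.copy();d[i]+=h;p2,M2=fk(d);J[:3,i]=(p2-p)/h;J[3:,i]=R.from_matrix(M2@M.T).as_rotvec()/h
    return J,p,M
W=np.diag([1,1,1,.3,.3,.3])
MID=(LO+HI)/2
def solve(q0,p,M,null,gain,lam,it=25,ref=None):
    q=q0.copy()
    for _ in range(it):
        J,pp,MM=jac(q);e=np.r_[p-pp,R.from_matrix(M@MM.T).as_rotvec()]
        Jw=W@J;A=Jw.T@np.linalg.inv(Jw@Jw.T+lam**2*np.eye(6));dq=A@(W@e)
        if gain:
            g={'mid':(MID-q),'q0':(q0-q),'ref':(ref-q if ref is not None else 0*q)}[null]
            dq+=(np.eye(7)-A@Jw)@(gain*g)
        q=np.clip(q+np.clip(dq,-.3,.3),LO,HI)
        if np.linalg.norm(e)<1e-4 and not gain:break
    return q
def run(q,rows,null='q0',gain=0,lam=.02,ref=None,it=25):
    p0,M0=fk(q)
    for sh,rv in rows:
        p=p0+np.array(sh)/1000;M=R.from_rotvec(rv).as_matrix()@M0
        # limit
        pc,Mc=fk(q);dp=p-pc;dr=R.from_matrix(M@Mc.T).as_rotvec()
        f=min(1,.0625/max(np.linalg.norm(dp),1e-9),.1867/max(np.linalg.norm(dr),1e-9))
        qn=solve(q,pc+f*dp,R.from_rotvec(f*dr).as_matrix()@Mc,null,gain,lam,it,ref)
        d=qn-q;k=max(1,(np.abs(d)/VL).max());q=q+d/k
    return q
if __name__=='__main__':
    A=[[[30*i,-50*i,0],[0,0,-.06*i]] for i in range(1,12)]+[[[357,-598,-26],[0,0,-.71]]]
    B=[[[-67*min(i,9)/9,-248*min(i,9)/9,0],[.0154*i,-.0907*i,0]] for i in range(1,11)];B.append(B[-1])
    C=[[[0,0,0],[-.02*i/6,-.131*i/6,-.333*i/6]] for i in range(1,7)]+[[[-2,3,z],[-.02,-.131,-.333]] for z in(-30,-60,-87,-87)]
    qa=np.array(D[0][2]);qb=Q[8].copy();qc=Q[10].copy()
    print('true',Q[1],Q[9],Q[11].round(2))
    for kw in(dict(),dict(lam=.1),dict(null='mid',gain=.02),dict(null='mid',gain=.2),dict(null='ref',gain=.1,ref=qa),dict(null='ref',gain=.02,ref=qa)):
        print({k:v for k,v in kw.items() if k!='ref'},run(qa,A,**kw).round(2),run(qb,B,**kw).round(2),run(qc,C,**kw).round(2))
E
time python3 sim.py
```

```text
true [-0.29  0.49  0.29  1.78 -0.17  0.9   0.58] [ 1.19  0.44 -0.61  2.16 -1.22  0.34  1.99] [ 1.51  0.46 -0.89  2.16 -1.26  0.16  1.88]
{} [-0.3   0.48  0.3   1.79 -0.18  0.9   0.58] [ 1.18  0.44 -0.6   2.17 -1.21  0.33  1.98] [ 1.92  1.36 -1.5   2.41 -1.26  0.16  2.52]
{'lam': 0.1} [-0.3   0.48  0.3   1.79 -0.18  0.9   0.58] [ 1.16  0.43 -0.56  2.16 -1.23  0.38  2.02] [ 1.65  0.82 -1.24  2.26 -1.26  0.16  2.16]
{'null': 'mid', 'gain': 0.02} [ 0.32  0.49 -0.63  1.78  0.34  0.98  0.09] [ 1.48  0.57 -1.13  2.11  0.28  0.25  0.48] [ 1.41  0.55 -1.02  2.3   1.19  0.24 -0.62]
{'null': 'mid', 'gain': 0.2} [ 0.26  0.46 -0.69  1.84  0.35  0.97  0.03] [ 1.48  0.63 -1.29  2.1   0.77  0.41 -0.06] [ 1.34  0.59 -0.96  2.29  1.23  0.29 -0.62]
{'null': 'ref', 'gain': 0.1} [-0.26  0.48  0.24  1.78 -0.14  0.9   0.55] [ 0.8   0.37 -0.01  2.2  -1.26  0.68  2.36] [ 1.28  0.53 -0.82  2.34  0.09  0.16  0.46]
{'null': 'ref', 'gain': 0.02} [-0.28  0.48  0.27  1.78 -0.16  0.9   0.57] [ 1.12  0.43 -0.54  2.17 -1.18  0.35  1.95] [ 1.38  0.59 -0.94  2.34  0.18  0.16  0.43]
real	0m20.323s
user	0m19.657s
sys	0m0.216s
```

```bash
cat > fast.py <<'E'
import numpy as np,pickle,os
from scipy.spatial.transform import Rotation as R
if not os.path.exists('T.pkl'):
    import ik;pickle.dump(ik.T,open('T.pkl','wb'))
T=pickle.load(open('T.pkl','rb'))
LO=np.array([-2.91,-.3,-1.5,.17,-1.26,.16,-2.52]);HI=np.array([2.91,2.13,1.42,2.43,4.41,1.93,2.52])
VL=np.array([1.89,1.89,2.39,2.39,3.01,3.01,3.01])*.7/8
SG=np.array([-1,1,-1,1,-1,1,-1.])
def fkj(q):
    M=np.eye(3);p=T[0].copy();ax=[];og=[]
    for i in range(7):
        a=SG[i]*q[i]+(np.pi/2 if i==6 else 0);c,s=np.cos(a),np.sin(a)
        og.append(p);
        if i%2==0: ax.append(SG[i]*M[:,2]);r=np.array([[c,-s,0],[s,c,0],[0,0,1]])
        else: ax.append(SG[i]*M[:,1]);r=np.array([[c,0,s],[0,1,0],[-s,0,c]])
        M=M@r;p=p+M@T[i+1]
    J=np.zeros((6,7))
    for i in range(7):J[:3,i]=np.cross(ax[i],p-og[i]);J[3:,i]=ax[i]
    return p,M,J
def rv(M):
    v=np.array([M[2,1]-M[1,2],M[0,2]-M[2,0],M[1,0]-M[0,1]])/2;s=np.linalg.norm(v);c=(np.trace(M)-1)/2
    return v if s<1e-9 else v/s*np.arctan2(s,c)
def step(q,p,M,lam=.02):
    """one row toward pose"""
    pc,Mc,_=fkj(q);dp=p-pc;dr=rv(M@Mc.T)
    f=min(1,.0625/max(np.linalg.norm(dp),1e-9),.1867/max(np.linalg.norm(dr),1e-9))
    p=pc+f*dp;M=R.from_rotvec(f*dr).as_matrix()@Mc;qn=q.copy()
    for _ in range(6):
        pp,MM,J=fkj(qn);e=np.r_[p-pp,rv(M@MM.T)];J[3:]*=.3;e[3:]*=.3
        if np.linalg.norm(e)<2e-4:break
        qn=np.clip(qn+np.clip(J.T@np.linalg.solve(J@J.T+lam**2*np.eye(6),e),-.3,.3),LO,HI)
    d=qn-q;k=max(1,(np.abs(d)/VL).max());return q+d/k
def orient(psi,th,sg=0):
    ct,s_,cp,sp=np.cos(th),np.sin(th),np.cos(psi),np.sin(psi)
    y=np.array([ct*cp,ct*sp,s_]);z=np.array([s_*cp,s_*sp,-ct]);x=np.cross(y,z)
    return np.c_[x,y,z]@R.from_euler('z',sg).as_matrix()
def contact(M,press=0,cx=-.049,back=0):
    a=np.radians(9.6);c=np.array([.6254+np.cos(a)*cx,-.2792+np.sin(a)*cx,.048-press])
    # lowest corner of tip box: |x|<=.011, |y|<=.0145
    cor=-.011*np.sign(M[2,0])*M[:,0]*min(1,abs(M[2,0])*8)-.0145*np.sign(M[2,1])*M[:,1]*min(1,abs(M[2,1])*8)
    return c-cor-(.025+back)*M[:,2]
def margin(q):return np.minimum(q-LO,HI-q).min()
E
cat > plan.py <<'E'
from fast import *
from workcell import observe
s=observe();q0=s['qpos'].copy()
rng=np.random.default_rng(0)
def path(q,par):
    """par: dict; returns list of (p,M) targets, n rows max each"""
    seq=[];
    P1=np.array(par['pos1']);
    seq.append((P1,orient(0,0,np.pi/2-par['Y']+0),14))
    seq.append((P1,orient(par['psi0'],par['th0'],par['psi0']+np.pi/2-par['Y']),8))
    n=6
    for i in range(1,n+1):
        t=i/n;ps=par['psi0']+(par['psif']-par['psi0'])*t;th=par['th0']+(par['thf']-par['th0'])*t
        sg0=par['psi0']+np.pi/2-par['Y'];sg=sg0+(par['sf']-sg0)*t
        M=orient(ps,th,sg);pf=contact(orient(par['psif'],par['thf'],par['sf']),back=.10)
        seq.append((P1+(pf-P1)*t*.5,M,4))
    Mf=orient(par['psif'],par['thf'],par['sf'])
    seq.append((contact(Mf,back=.10),Mf,8));seq.append((contact(Mf,back=.05),Mf,4));seq.append((contact(Mf),Mf,4));seq.append((contact(Mf,press=.022),Mf,4))
    return seq
def simul(q,seq,tr=False):
    mg=[];worst=0;rows=0
    for p,M,n in seq:
        for _ in range(n):
            q=step(q,p,M);rows+=1
            pp,MM,_=fkj(q);e=np.linalg.norm(pp-p)+.1*np.linalg.norm(rv(M@MM.T))
            if e<.002:break
        mg.append(margin(q));worst=max(worst,e) 
        if tr:print(q.round(2),round(mg[-1],2),round(e*1000,1),rows)
        if e>.04:return -1-e,q,rows
    return min(mg[1:])-worst*5,q,rows
if __name__=='__main__':
    import time;t0=time.time();best=[]
    while time.time()-t0<240:
        par=dict(pos1=[rng.uniform(.44,.5),rng.uniform(-.38,-.22),rng.uniform(.2,.3)],Y=rng.uniform(0,3.1),psi0=rng.uniform(-2.6,-.4),th0=rng.uniform(.25,.9),psif=np.radians(rng.uniform(-15,12)),thf=rng.uniform(.75,.95),sf=rng.uniform(-3.1,.2))
        sc,q,rows=simul(q0,path(q0,par));best.append((sc,rows,par))
    best.sort(key=lambda t:-t[0]);print(len(best));pickle.dump(best[:20],open('best.pkl','wb'))
    for b in best[:6]:print(round(b[0],3),b[1],{k:np.round(v,2).tolist() for k,v in b[2].items()})
    simul(q0,path(q0,best[0][2]),True)
E
python3 ik.py >/dev/null 2>&1 & sleep 0; python3 plan.py
```

```text
2365
0.098 34 {'pos1': [0.5, -0.34, 0.22], 'Y': 2.61, 'psi0': -1.76, 'th0': 0.58, 'psif': 0.0, 'thf': 0.87, 'sf': -0.44}
0.095 34 {'pos1': [0.49, -0.34, 0.26], 'Y': 1.74, 'psi0': -1.88, 'th0': 0.73, 'psif': -0.05, 'thf': 0.81, 'sf': -2.94}
0.09 34 {'pos1': [0.46, -0.35, 0.26], 'Y': 3.01, 'psi0': -1.69, 'th0': 0.68, 'psif': -0.16, 'thf': 0.79, 'sf': -0.46}
0.09 35 {'pos1': [0.49, -0.32, 0.27], 'Y': 2.92, 'psi0': -2.31, 'th0': 0.56, 'psif': -0.2, 'thf': 0.76, 'sf': -0.1}
0.088 31 {'pos1': [0.49, -0.3, 0.24], 'Y': 1.84, 'psi0': -1.54, 'th0': 0.5, 'psif': 0.02, 'thf': 0.85, 'sf': -2.55}
0.085 34 {'pos1': [0.49, -0.28, 0.29], 'Y': 2.99, 'psi0': -2.35, 'th0': 0.46, 'psif': -0.07, 'thf': 0.82, 'sf': -2.31}
[ 0.57  0.52 -0.09  1.71  0.06  0.92  1.5 ] 0.72 0.1 9
[0.06 0.54 0.24 1.87 0.65 0.82 0.84] 0.56 0.0 13
[-0.05  0.51  0.35  2.    0.83  0.59  0.5 ] 0.43 0.0 15
[-0.22  0.52  0.58  2.15  1.13  0.28  0.02] 0.12 0.1 17
[ 0.14  0.44  0.16  2.26  2.04  0.36 -0.95] 0.17 0.1 21
[ 0.62  0.44 -0.28  2.32  2.56  0.44 -1.45] 0.11 0.1 24
[ 1.06  0.53 -0.64  2.32  2.96  0.43 -1.79] 0.11 0.0 27
[ 1.43  0.71 -0.96  2.27  3.21  0.26 -1.97] 0.1 0.0 30
[ 1.33  0.76 -0.89  2.32  3.19  0.4  -1.95] 0.11 0.0 31
[ 1.21  0.84 -0.82  2.25  3.16  0.45 -1.92] 0.18 0.0 32
[ 1.12  0.92 -0.77  2.18  3.14  0.48 -1.89] 0.25 0.0 33
[ 1.11  0.97 -0.75  2.17  3.15  0.51 -1.88] 0.26 0.0 34
```

```bash
cat > tr.py <<'E'
from plan import *
b=pickle.load(open('best.pkl','rb'))
for i in(1,4):
    print(i,b[i][2]);simul(q0,path(q0,b[i][2]),True)
E
python3 tr.py
```

```text
1 {'pos1': [0.4892835424074491, -0.33724563646574246, 0.2645585947809251], 'Y': 1.7371200652252397, 'psi0': -1.8801193262187714, 'th0': 0.7332291873504866, 'psif': np.float64(-0.04518889495156508), 'thf': 0.8064154271224012, 'sf': -2.942022628382789}
[ 0.44  0.46  0.08  1.69 -0.05  0.99  0.71] 0.74 0.4 7
[-0.11  0.55  0.4   1.83  0.66  0.97 -0.02] 0.6 0.1 11
[-0.13  0.48  0.37  1.99  0.89  0.76  0.13] 0.44 0.0 14
[-0.13  0.43  0.38  2.14  1.21  0.54  0.21] 0.29 0.0 17
[-0.07  0.39  0.37  2.26  1.83  0.36  0.03] 0.17 0.0 20
[ 0.31  0.36  0.06  2.33  2.56  0.36 -0.18] 0.1 0.1 23
[ 0.74  0.39 -0.27  2.33  3.22  0.35 -0.25] 0.1 0.1 26
[ 1.17  0.51 -0.62  2.26  3.86  0.27 -0.3 ] 0.11 0.0 29
[ 0.9   0.59 -0.39  2.33  3.62  0.48 -0.1 ] 0.1 0.0 31
[ 0.81  0.69 -0.34  2.27  3.54  0.52 -0.05] 0.16 0.1 32
[ 0.75  0.78 -0.31  2.19  3.49  0.54 -0.01] 0.24 0.0 33
[ 0.73  0.82 -0.29  2.19  3.48  0.58  0.01] 0.24 0.0 34
4 {'pos1': [0.49222771494280615, -0.30358435323501476, 0.2385101819264639], 'Y': 1.836140687071334, 'psi0': -1.5428722160252104, 'th0': 0.49955465443867253, 'psif': np.float64(0.021406216303721963), 'thf': 0.854161578554592, 'sf': -2.5463727474553495}
[ 0.39  0.46  0.08  1.76 -0.05  0.92  0.76] 0.67 0.0 8
[-0.07  0.45  0.37  1.95  0.51  0.69  0.13] 0.48 0.1 11
[-0.09  0.41  0.37  2.06  0.72  0.52  0.27] 0.36 0.4 13
[-0.14  0.4   0.45  2.17  1.04  0.29  0.3 ] 0.13 0.5 15
[ 0.1   0.37  0.2   2.28  2.02  0.25 -0.27] 0.09 0.1 19
[ 0.58  0.38 -0.22  2.33  2.67  0.34 -0.44] 0.1 0.1 22
[ 0.96  0.46 -0.51  2.33  3.21  0.37 -0.45] 0.1 0.0 25
[ 1.29  0.6  -0.76  2.28  3.71  0.3  -0.42] 0.14 0.4 27
[ 1.15  0.67 -0.61  2.31  3.64  0.44 -0.32] 0.12 0.1 28
[ 1.03  0.75 -0.54  2.25  3.56  0.48 -0.27] 0.18 0.0 29
[ 0.94  0.83 -0.5   2.17  3.51  0.51 -0.23] 0.26 0.0 30
[ 0.93  0.88 -0.48  2.17  3.5   0.54 -0.21] 0.26 0.0 31
```

```bash
cat > rows.py <<'E'
from plan import *
import sys,json
b=pickle.load(open('best.pkl','rb'))[4][2]
a,z=int(sys.argv[1]),int(sys.argv[2])
from h import st
s=st();q=s['qpos'].copy();seq=path(q,b)[a:z]
p0,M0,_=fkj(q);p0m=s['position'];M0m=R.from_euler('xyz',s['tool_rot']).as_matrix()
print('fk err mm',((p0-p0m)*1000).round(1),rv(M0m@M0.T).round(3))
out=[]
for p,M,n in seq:
    for _ in range(n):
        q=step(q,p,M);pp,MM,_=fkj(q)
        out.append([[round(float(v)) for v in (pp-p0)*1000],[round(float(v),2) for v in rv(MM@M0.T)]])
        if np.linalg.norm(pp-p)+.1*np.linalg.norm(rv(M@MM.T))<.002:break
    print('wp goal',(p*1000).round(),'shift from measured',((p-p0m)*1000).round(1),'rv',rv(M@M0m.T).round(3),'q',q.round(2))
print(len(out));print(json.dumps(out))
E
python3 rows.py 0 2
```

```text
18.82 [ 467.6 -347.4  265.2] [ 2.341 -0.049  1.479] F [-0.9 -1.6 -2. ] g -0.3 q [ 1.51  0.46 -0.89  2.16 -1.26  0.16  1.88]
fk err mm [-1.4  1.5 -0.1] [-0. -0. -0.]
wp goal [ 492. -304.  239.] shift from measured [ 24.7  43.9 -26.7] rv [-0.116  0.798  0.358] q [ 0.39  0.46  0.08  1.76 -0.05  0.92  0.76]
wp goal [ 492. -304.  239.] shift from measured [ 24.7  43.9 -26.7] rv [-0.585  0.86   0.151] q [-0.07  0.45  0.37  1.95  0.51  0.69  0.13]
11
[[[7, 6, -6], [-0.0, 0.06, 0.04]], [[12, 12, -11], [-0.01, 0.12, 0.08]], [[16, 18, -15], [-0.01, 0.2, 0.12]], [[20, 24, -19], [-0.02, 0.29, 0.17]], [[22, 31, -22], [-0.04, 0.42, 0.22]], [[24, 36, -24], [-0.08, 0.59, 0.29]], [[26, 41, -26], [-0.11, 0.76, 0.35]], [[26, 42, -27], [-0.12, 0.8, 0.36]], [[26, 42, -27], [-0.29, 0.83, 0.28]], [[26, 42, -27], [-0.45, 0.85, 0.21]], [[26, 42, -27], [-0.58, 0.86, 0.15]]]
```

Call:
move_arm(
  motion=[
    [[7,6,-6],[0,0.06,0.04]],
    [[12,12,-11],[-0.01,0.12,0.08]],
    [[16,18,-15],[-0.01,0.2,0.12]],
    [[20,24,-19],[-0.02,0.29,0.17]],
    [[22,31,-22],[-0.04,0.42,0.22]],
    [[24,36,-24],[-0.08,0.59,0.29]],
    [[26,41,-26],[-0.11,0.76,0.35]],
    [[26,42,-27],[-0.12,0.8,0.36]],
    [[26,42,-27],[-0.29,0.83,0.28]],
    [[26,42,-27],[-0.45,0.85,0.21]],
    [[26,42,-27],[-0.58,0.86,0.15]],
  ],
)

```text
clock: 20.2
position: [0.4947, -0.3033, 0.2399]
tool_rot: [-3.015, 0.485, 1.869]
force: [1.2, -1.3, -0.3]
grip_width: 0.0001
```

```bash
python3 rows.py 2 5
```

```text
20.2 [ 494.7 -303.3  239.9] [-3.015  0.485  1.869] F [ 1.2 -1.3 -0.3] g 0.1 q [-0.11  0.45  0.41  1.96  0.49  0.68  0.14]
fk err mm [-3.4  4.9 -2.2] [-0. -0. -0.]
wp goal [ 492. -302.  231.] shift from measured [-2.2  1.  -9.3] rv [-0.069  0.054  0.365] q [-0.12  0.42  0.41  2.06  0.7   0.5   0.3 ]
wp goal [ 493. -301.  223.] shift from measured [ -2.    2.3 -17.2] rv [-0.153  0.095  0.727] q [-0.18  0.41  0.5   2.17  1.01  0.27  0.33]
wp goal [ 493. -300.  215.] shift from measured [ -1.8   3.6 -25.1] rv [-0.256  0.123  1.083] q [ 0.1   0.37  0.21  2.28  2.03  0.25 -0.28]
8
[[[1, -2, -4], [-0.03, 0.03, 0.18]], [[1, -4, -7], [-0.07, 0.05, 0.36]], [[1, -3, -11], [-0.11, 0.07, 0.54]], [[1, -3, -15], [-0.15, 0.09, 0.72]], [[-1, -12, -13], [-0.21, 0.12, 0.81]], [[-2, -12, -16], [-0.22, 0.13, 0.88]], [[-2, -9, -22], [-0.24, 0.13, 0.98]], [[2, -1, -23], [-0.26, 0.12, 1.08]]]
```

Tracking as predicted. Continuing.

Call:
move_arm(
  motion=[
    [[1,-2,-4],[-0.03,0.03,0.18]],
    [[1,-4,-7],[-0.07,0.05,0.36]],
    [[1,-3,-11],[-0.11,0.07,0.54]],
    [[1,-3,-15],[-0.15,0.09,0.72]],
    [[-1,-12,-13],[-0.21,0.12,0.81]],
    [[-2,-12,-16],[-0.22,0.13,0.88]],
    [[-2,-9,-22],[-0.24,0.13,0.98]],
    [[2,-1,-23],[-0.26,0.12,1.08]],
  ],
)

```text
clock: 21.2
position: [0.4949, -0.3071, 0.2157]
tool_rot: [-2.713, 0.535, 3.074]
force: [0.7, -1.1, -0.7]
grip_width: -0.0001
```

```bash
python3 rows.py 5 9
```

```text
21.2 [ 494.9 -307.1  215.7] [-2.713  0.535  3.074] F [ 0.7 -1.1 -0.7] g -0.1 q [ 0.04  0.38  0.32  2.27  2.02  0.21 -0.29]
fk err mm [-5.5 -8.4  1.4] [-0. -0.  0.]
wp goal [ 493. -298.  207.] shift from measured [-1.8  8.7 -8.7] rv [-0.1   -0.004  0.388] q [ 0.56  0.38 -0.2   2.33  2.7   0.33 -0.46]
wp goal [ 493. -297.  199.] shift from measured [ -1.6  10.  -16.6] rv [-0.205 -0.026  0.736] q [ 0.94  0.46 -0.49  2.34  3.24  0.37 -0.48]
wp goal [ 493. -296.  191.] shift from measured [ -1.4  11.2 -24.5] rv [-0.316 -0.074  1.076] q [ 1.27  0.59 -0.74  2.28  3.74  0.31 -0.45]
wp goal [ 495. -288.  144.] shift from measured [ -0.1  19.  -71.9] rv [-0.316 -0.074  1.076] q [ 1.13  0.67 -0.59  2.31  3.66  0.45 -0.35]
10
[[[-1, 3, -5], [-0.03, 0.01, 0.1]], [[1, 8, -9], [-0.06, 0.01, 0.23]], [[3, 16, -10], [-0.1, -0.0, 0.37]], [[4, 17, -10], [-0.1, -0.0, 0.39]], [[4, 17, -14], [-0.14, -0.01, 0.53]], [[4, 18, -18], [-0.19, -0.02, 0.69]], [[4, 18, -18], [-0.21, -0.03, 0.74]], [[4, 19, -22], [-0.26, -0.05, 0.9]], [[4, 20, -26], [-0.31, -0.07, 1.07]], [[5, 27, -73], [-0.32, -0.07, 1.08]]]
```

Call:
move_arm(
  motion=[
    [[-1,2,-5],[-0.03,0.01,0.1]],
    [[-1,4,-8],[-0.06,0.01,0.23]],
    [[-1,7,-9],[-0.1,0,0.37]],
    [[-1,8,-10],[-0.1,0,0.39]],
    [[-1,9,-13],[-0.14,-0.01,0.53]],
    [[-1,10,-17],[-0.19,-0.02,0.69]],
    [[-1,10,-18],[-0.21,-0.03,0.74]],
    [[-1,11,-21],[-0.26,-0.05,0.9]],
    [[-1,11,-25],[-0.316,-0.074,1.076]],
    [[-1,11,-25],[-0.316,-0.074,1.076]],
  ],
)

```text
clock: 22.45
position: [0.4921, -0.2995, 0.1905]
tool_rot: [-2.382, 0.441, -1.977]
force: [0.7, 0.8, 1.0]
grip_width: 0.0002
```

```bash
python3 rows.py 8 12; python3 -c "
from h import *
h=grab_frame('side');save('s12',h);h=grab_frame('top');save('t12',h)"
```

```text
22.45 [ 492.1 -299.5  190.5] [-2.382  0.441 -1.977] F [0.7 0.8 1. ] g 0.2 q [ 1.29  0.59 -0.75  2.26  3.8   0.29 -0.5 ]
fk err mm [ 0.7 -5.7  3.7] [-0.  0.  0.]
wp goal [ 495. -288.  144.] shift from measured [  2.6  11.3 -46.7] rv [-0.004  0.001  0.009] q [ 1.11  0.66 -0.57  2.31  3.68  0.46 -0.38]
wp goal [ 532. -287.  111.] shift from measured [ 40.3  12.2 -79.5] rv [-0.004  0.001  0.009] q [ 1.    0.75 -0.5   2.25  3.6   0.5  -0.32]
wp goal [ 570. -287.   78.] shift from measured [  78.    13.  -112.3] rv [-0.004  0.001  0.009] q [ 0.92  0.83 -0.46  2.17  3.54  0.52 -0.28]
wp goal [ 570. -287.   56.] shift from measured [  78.    13.  -134.3] rv [-0.004  0.001  0.009] q [ 0.9   0.87 -0.44  2.17  3.53  0.56 -0.26]
5
[[[2, 16, -45], [-0.0, -0.0, 0.01]], [[2, 17, -50], [-0.0, 0.0, 0.01]], [[40, 18, -83], [-0.0, 0.0, 0.01]], [[77, 19, -116], [-0.0, 0.0, 0.01]], [[77, 19, -138], [-0.0, 0.0, 0.01]]]
```

View pics/s12.png

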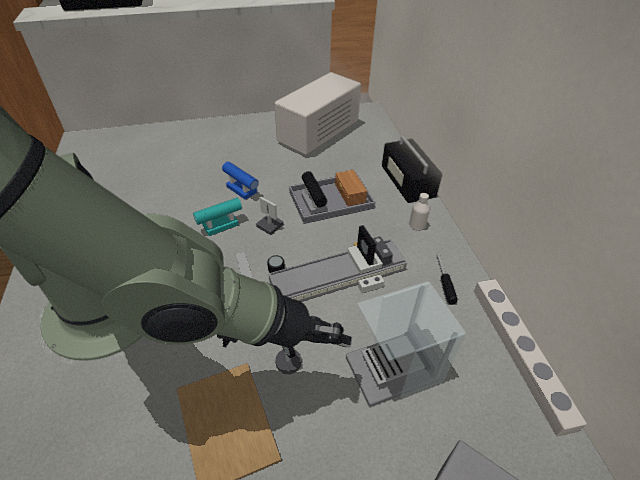

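View pics/t12.png

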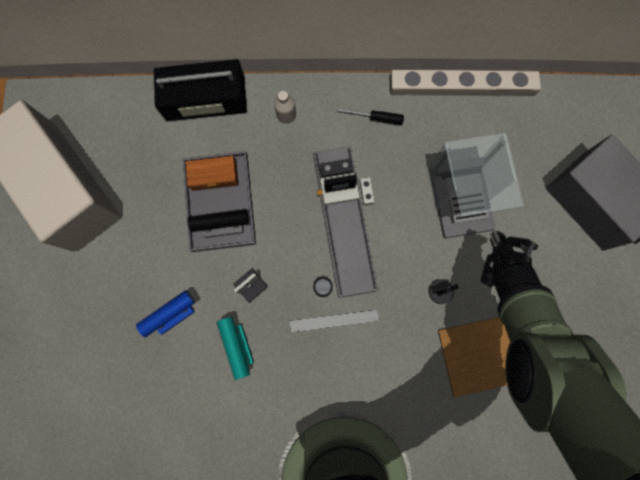

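Call:
move_arm(
  motion=[
    [[1,6,-24],[0,0,0]],
    [[3,11,-47],[0,0,0.01]],
    [[15,12,-58],[0,0,0.01]],
    [[28,12,-69],[0,0,0.01]],
    [[40,12,-80],[0,0,0.01]],
    [[40,12,-80],[0,0,0.01]],
  ],
)

```text
clock: 23.3
position: [0.5344, -0.2837, 0.111]
tool_rot: [-2.382, 0.439, -1.961]
force: [-0.8, -0.9, -0.6]
grip_width: -0.0002
```

```bash
python3 rows.py 10 12; python3 -c "
from h import *
h=grab_frame('side');save('s13',h);g=grab_frame('top');save('t13',g)
a=cv2.imread('pics/s13.png')[270:410,260:470];b=cv2.imread('pics/t13.png')[120:300,400:550]
a=cv2.resize(a,None,fx=2.2,fy=2.2,interpolation=2);b=cv2.resize(b,None,fx=1.7,fy=1.7,interpolation=2)
cv2.imwrite('pics/p13.png',np.hstack([a,cv2.copyMakeBorder(b,0,a.shape[0]-b.shape[0],0,0,0) if b.shape[0]<a.shape[0] else b[:a.shape[0]]]))"
```

```text
23.3 [ 534.4 -283.7  111. ] [-2.382  0.439 -1.961] F [-0.8 -0.9 -0.6] g -0.2 q [ 1.03  0.75 -0.52  2.24  3.62  0.48 -0.32]
fk err mm [-2.1 -7.3  0.9] [-0. -0.  0.]
wp goal [ 570. -287.   78.] shift from measured [ 35.7  -2.9 -32.9] rv [-0.003  0.    -0.007] q [ 0.92  0.83 -0.47  2.17  3.54  0.52 -0.28]
wp goal [ 570. -287.   56.] shift from measured [ 35.7  -2.9 -54.9] rv [-0.003  0.    -0.007] q [ 0.91  0.87 -0.45  2.17  3.53  0.56 -0.25]
2
[[[38, 4, -34], [-0.0, 0.0, -0.01]], [[38, 4, -56], [-0.0, 0.0, -0.01]]]
```

View pics/p13.png

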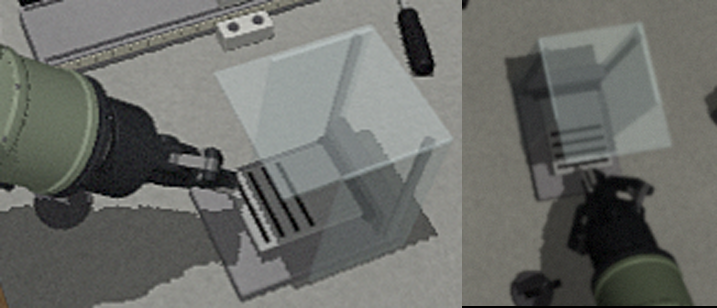

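Call:
move_arm(
  motion=[
    [[12,-1,-8],[0,0,0]],
    [[24,-2,-16],[0,0,-0.007]],
    [[36,-3,-25],[0,0,-0.007]],
    [[36,-3,-30],[0,0,-0.007]],
    [[36,-3,-30],[0,0,-0.007]],
  ],
)

```text
clock: 24.02
position: [0.569, -0.2877, 0.0806]
tool_rot: [-2.383, 0.439, -1.97]
force: [0.3, 0.6, -0.5]
grip_width: -0.0001
```

Call:
move_arm(
  motion=[
    [[0,0,-4],[0,0,0]],
    [[0,0,-8],[0,0,0]],
    [[0,0,-8],[0,0,0]],
  ],
)

```text
clock: 24.4
position: [0.5692, -0.288, 0.073]
tool_rot: [-2.382, 0.439, -1.97]
force: [0.1, 0.3, -0.1]
grip_width: -0.0001
```

```bash
python3 -c "
from h import *
st();h=grab_frame('side');save('s14',h)
a=cv2.imread('pics/s14.png')[280:410,330:470];cv2.imwrite('pics/p14.png',cv2.resize(a,None,fx=4.5,fy=4.5,interpolation=2))"
```

```text
24.4 [ 569.2 -288.    73. ] [-2.382  0.439 -1.97 ] F [ 0.1  0.3 -0.1] g -0.1 q [ 0.94  0.84 -0.47  2.17  3.56  0.51 -0.28]
```

View pics/p14.png

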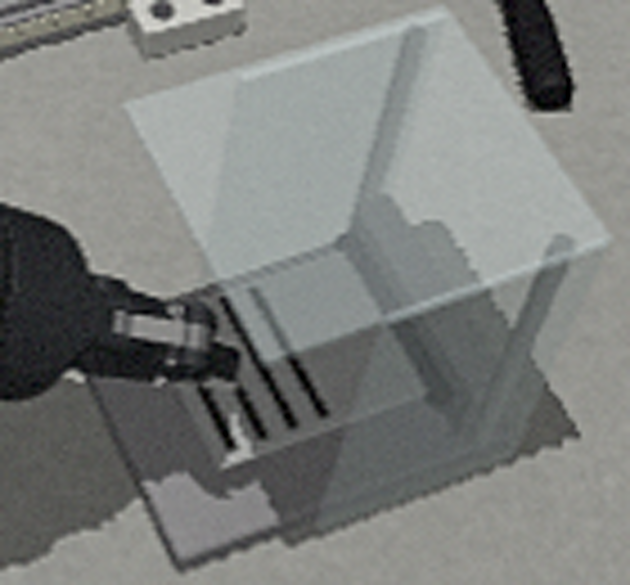

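Call:
move_arm(
  motion=[
    [[0,0,-3],[0,0,0]],
    [[0,0,-6],[0,0,0]],
    [[0,0,-6],[0,0,0]],
  ],
)

```text
clock: 24.82
position: [0.5695, -0.2881, 0.0673]
tool_rot: [-2.381, 0.439, -1.969]
force: [-1.4, -0.3, 3.7]
grip_width: 0.0
```

Call:
move_arm(
  motion=[
    [[0,0,-3],[0,0,0]],
    [[0,0,-6],[0,0,0]],
    [[0,0,-6],[0,0,0]],
  ],
)

```text
clock: 25.2
position: [0.5696, -0.288, 0.0613]
tool_rot: [-2.381, 0.439, -1.969]
force: [-0.3, 0.1, 6.2]
grip_width: 0.0001
```

Call:
move_arm(
  motion=[
    [[0,0,-3],[0,0,0]],
    [[0,0,-6],[0,0,0]],
    [[0,0,-9],[0,0,0]],
    [[0,0,-9],[0,0,0]],
  ],
)

```text
clock: 25.7
position: [0.5703, -0.2879, 0.0528]
tool_rot: [-2.38, 0.439, -1.968]
force: [1.5, 0.3, 7.1]
grip_width: -0.0003
```

Call:
move_arm(
  motion=[
    [[0,0,-2],[0,0,0]],
    [[0,0,-3],[0,0,0]],
    [[0,0,-3],[0,0,0]],
  ],
)

```text
clock: 26.08
position: [0.5706, -0.2879, 0.0502]
tool_rot: [-2.379, 0.439, -1.967]
force: [2.8, 0.3, 9.1]
grip_width: 0.0002
```

Call:
move_arm(
  motion=[
    [[0,0,-1],[0,0,0]],
    [[0,0,-2],[0,0,0]],
    [[0,0,-2],[0,0,0]],
  ],
)

```text
clock: 26.45
position: [0.571, -0.2879, 0.0491]
tool_rot: [-2.377, 0.439, -1.966]
force: [-2.3, 1.9, 21.1]
grip_width: -0.0001
```

Call:
move_arm(
  motion=[
    [[0,0,0],[0,0,0]],
    [[0,0,0],[0,0,0]],
    [[0,0,0],[0,0,0]],
  ],
)

```text
clock: 26.82
position: [0.571, -0.2879, 0.0491]
tool_rot: [-2.377, 0.439, -1.966]
force: [-1.4, 2.5, 19.5]
grip_width: 0.0002
```

Call:
move_arm(
  motion=[
    [[0,0,10],[0,0,0]],
    [[0,0,22],[0,0,0]],
    [[-6,0,32],[0,0,0]],
    [[-30,0,50],[0,0,0]],
    [[-60,0,75],[0,0,0]],
    [[-85,0,98],[0,0,0]],
    [[-85,0,98],[0,0,0]],
  ],
)

```text
clock: 27.7
position: [0.4825, -0.2889, 0.1462]
tool_rot: [-2.382, 0.437, -1.971]
force: [0.8, -0.1, -0.3]
grip_width: -0.0002
```

```bash
python3 -c "
from h import *
st();h=grab_frame('side');save('s15',h);g=grab_frame('top');save('t15',g)
a=cv2.imread('pics/s15.png')[280:410,330:470];b=cv2.imread('pics/side0.png')[280:410,330:470];cv2.imwrite('pics/p15.png',np.hstack([cv2.resize(v,None,fx=2.8,fy=2.8,interpolation=2) for v in(b,a)]))"
```

```text
27.7 [ 482.5 -288.9  146.2] [-2.382  0.437 -1.971] F [ 0.8 -0.1 -0.3] g -0.2 q [ 1.17  0.66 -0.6   2.32  3.72  0.44 -0.39]
```

View pics/p15.png

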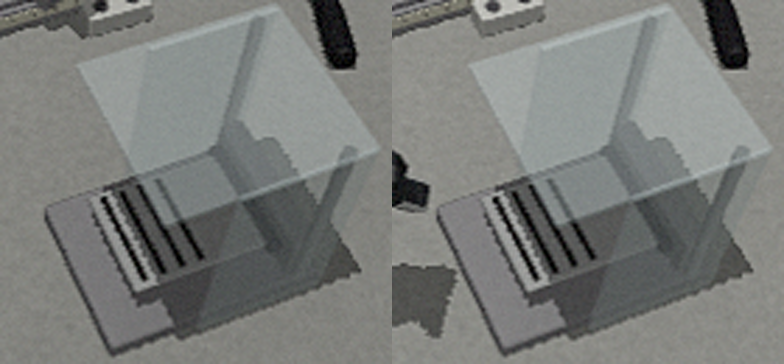

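View pics/t15.png

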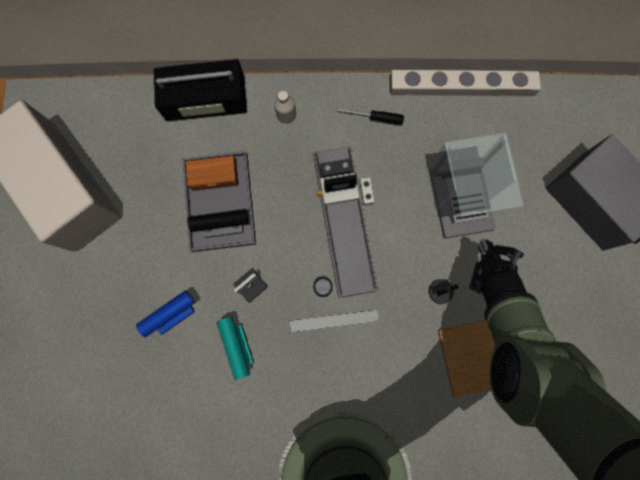

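View pics/s15.png

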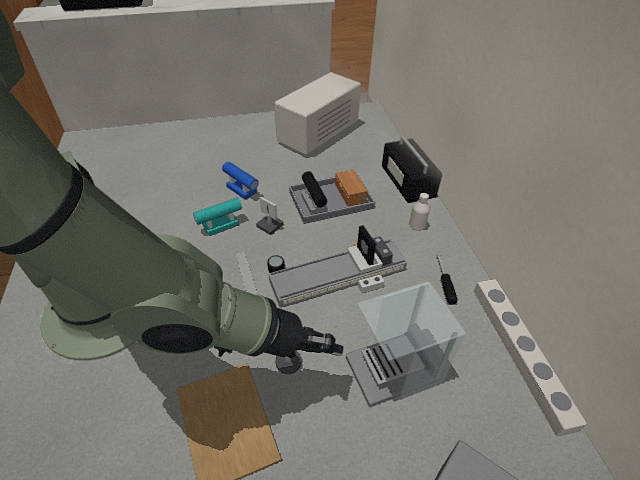

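```bash
python3 -c "
from h import *
st();print(job_done())"
```

```text
27.8 [ 484.2 -288.4  145.3] [-2.382  0.439 -1.97 ] F [-0.9 -0.1  0.2] g 0.1 q [ 1.17  0.66 -0.59  2.31  3.72  0.44 -0.39]
the job is handed in; nothing more can be done
None
```

All three steps were carried out in the order asked, and the job was handed in at 27.8 s on the robot's clock. No verdict was reported.

- **Detector tube:** I gripped it across the clear middle, lifted it off the bench and stood it on its foot on the floor of the free half of the tray. I felt it touch down before opening the jaws, and the last pictures show it upright there, clear of the lens box and walls.
- **Lens carriage:** I pushed it on the lens frame until the force rose sharply and it stopped moving. The last pictures show the slide against the end stop. The last push peaked at 39 N on the closed fingertips; I backed off at once.
- **Pedal:** I pressed it with the tool tilted in under the hood. The tip went down about 21 mm after contact, then stopped with the force jumping to about 20 N. I held it there for about half a second and released it. The last picture shows the pedal plate level, the same as at the start.
- **Other things:** the bystanders look unmoved in the last top and side pictures, though I compared them by eye only. The robot is touching nothing.

**What disagreed:** my first tilted approach to the pedal ran into joint limits, well clear of the hood. I worked out a model of the arm from the recorded poses and re-planned through another posture. That model was off by up to 8 mm, so I took the final pedal moves from the measured tool position.

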